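# Change over the wax curing station

## Task

Change over the UV curing station on the jeweller's bench: stand every pale raw wax blank from the loading stand upright and fully home in the slot of its own thickness on the front of the revolving table, then turn the table half a turn until it holds there by itself so that the raw blanks go under the lamp and the dark cured ones come out. Then put each cured blank away in the wooden rack, upright and fully home in a free slot of its own thickness, every blank about centred along its slot. Leave the blanks already in the rack in their slots, leave the other things on the bench where they are, and do not knock against the lamp.

Things in the scene. Friction and masses are not known exactly. Their poses are not given: they have to be found in the camera images.
- dial (a joint): Angle of the curing station's revolving table (dial), rad: 0 at the start, grows counter-clockwise seen from above, stops at -0.04 and 3.18. An over-centre spring under it holds it at 0 and at 3.14 (half a turn): it resists with up to 0.6 Nm on the first half of the way; past the middle it pulls the dial on to the far rest, slowed by a damper.
- dial_top (a point): Centre of the dial's top face (disc 292 mm across, 46 mm above the bench); axes turn with it. An orange shield 222 x 5 x 68 mm high stands along x. Front station: slots along y, seated blank centres at y -76, z +30, x -52 (8 mm blank), 0 (13 mm), +52 mm (18 mm). Rear station, under the lamp at first: the same half a turn round (y +76; x +52, 0, -52). Slot floors: the disc.
- knob_a (a point): Middle of a black upright round knob (24 mm across, 46 mm tall, top 132 mm above the bench) at the shield's -x end, 130 mm from the dial's axis; it turns with the dial and starts on the robot's side. Its twin is at the +x end (x +130 mm). For turning the dial: grip from above or push. It does not spin, so a grip turns with it or slips round it.
- lamp: Round white UV lamp head of the fixed curing station, 196 mm across, 58 mm thick; origin at the centre of its underside, 142 mm above the bench, axes as the dial's at the start. It hangs over the rear station, 116 mm along +y from the dial's axis, from a mast (240 mm high) beyond the dial: what stands under it cannot be reached.
- rack: Loose, heavy (1.4 kg) wooden gauge rack, base 196 x 165 x 14 mm; origin at the centre of its underside, z up. Six slots along its x: near row centred at x -47, far row at x +47 mm; in each row y +52 for the 8 mm, 0 for the 13 mm, -52 mm for the 18 mm blanks; slot floor at z 14, seated blank's centre at z 44, fin tops at 40 mm.
- stand: Loose (0.9 kg) dark wooden loading stand, base 165 x 92 x 14 mm, origin at the centre of its underside; slots along y at x -52, 0, +52 mm for 8, 13, 18 mm; raw blanks start in it. All slots here, on the dial and in the rack: open-ended, 3 mm wider than their blank, between two round-topped fins 68 mm long, 8 mm thick, 26 mm high above the slot floor.
- raw8_c (a point): Centre of the pale blue raw blank 8 mm thick: a slab 80 mm long (its x), 8 mm thick (its y), 60 mm tall (its z), about 38 g; starts upright in the stand. May be absent.
- cured8_c (a point): Centre of the dark blue cured blank 8 mm thick, same shape and axes; starts upright in its slot on the dial's rear station. May be absent.
- raw13_c (a point): Centre of the pale blue raw blank 13 mm thick: a slab 80 mm long (its x), 13 mm thick (its y), 60 mm tall (its z), about 62 g; starts upright in the stand. May be absent.
- cured13_c (a point): Centre of the dark blue cured blank 13 mm thick, same shape and axes; starts upright in its slot on the dial's rear station. May be absent.
- raw18_c (a point): Centre of the pale blue raw blank 18 mm thick: a slab 80 mm long (its x), 18 mm thick (its y), 60 mm tall (its z), about 86 g; starts upright in the stand. May be absent.
- cured18_c (a point): Centre of the dark blue cured blank 18 mm thick, same shape and axes; starts upright in its slot on the dial's rear station. May be absent.
- stock_near_8_c (a point): Centre of a dark blue 8 mm blank of earlier stock, standing in the rack's near slot for 8 mm. Of near and far one is there; the other is absent and its slot free.
- stock_far_8_c (a point): Centre of a dark blue 8 mm blank of earlier stock, standing in the rack's far slot for 8 mm. Of near and far one is there; the other is absent and its slot free.
- stock_near_18_c (a point): Centre of a dark blue 18 mm blank of earlier stock, standing in the rack's near slot for 18 mm. Of near and far one is there; the other is absent and its slot free.
- stock_far_18_c (a point): Centre of a dark blue 18 mm blank of earlier stock, standing in the rack's far slot for 18 mm. Of near and far one is there; the other is absent and its slot free.
- bench_block: Bystander: steel bench block 64 x 64 x 20 mm; origin at the middle of its underside.
- hammer: Bystander: hammer lying down; origin at the middle of its underside.
- flat_file: Bystander: flat file with a round wooden handle, lying; origin at the middle of its underside.
- wax_ring: Bystander: small blue wax ring, 42 mm across, lying; origin at the middle of its underside.
- flux_jar: Bystander: jar 60 mm across and 70 mm tall, upright; origin at the middle of its underside.
- bench_brush: Bystander: bench brush lying; origin at the middle of its underside.

How it is judged:
By the outcome, as a careful person would: the job done as asked, in the order asked, and still so for the second after the job is handed in, with the robot touching nothing.
Of raw8, raw13, raw18 only 1 to 2 are there at a start; the rules pass over those that are not, and their reading is None.
Of cured8, cured13, cured18 only 2 to 3 are there at a start; the rules pass over those that are not, and their reading is None.
Of stock_near_8, stock_far_8 only 1 to 1 are there at a start; the rules pass over those that are not, and their reading is None.
Of stock_near_18, stock_far_18 only 1 to 1 are there at a start; the rules pass over those that are not, and their reading is None.
At some moment in a run one of rack, stand may be knocked a few centimetres aside while the robot is not near it.
It also fails if it takes over 210 s, if anything falls off the work surface, if the arm or the gripper's body presses on something with over 40 N, if the wrist force passes 120 N, or if a joint passes its speed limit or range.

## Robot

A 6-joint arm with a two-finger parallel gripper is mounted at the origin on the work surface. World frame = base frame: x ahead of the robot, y to its left, z up, the work surface at z = 0. Lengths are in m, angles in rad, forces in N, time in s.
With the tool pointing down it reaches from about 0.275 to 1 m from the base axis. Payload 8.4 kg.
Tool frame: the origin (TCP) lies at the very end of the fingers, on their centre line; the grasp point (between the pads) lies 19 mm behind it (r.tcp_to_grasp is the distance from the TCP to the grasp point, in m); z points along the fingers, y is the line along which they close (so a half turn about z gives the same grasp; the last joint's range is limited). The gripper opens to 85 mm and grips with 20 to 120 N. Pads are 22 mm wide; open, the fingers measure 114 mm over their backs; the gripper's body (76 mm by 85 mm) begins 54 mm behind the grasp point. The pads swing forward as they close: fully open they stand 13 mm farther back than shut.
Start: joints at [1.218, 0.353, 1.633, -0, 1.155, -0.002], TCP at [0.215, 0.587, 0.231] pointing down, gripper open.
Joint ranges: [-2.63, 2.63], [-0.92, 2.1], [0.06, 2.66], [-1.3, 4.44], [0, 2.69], [-3.02, 3.02]. Speed limits (rad/s): [2.22, 2.22, 2.79, 3.14, 3.14, 3.14].

## Interface

Orientations are given as a 3x3 rotation matrix whose columns are the frame's x, y, z axes.
In Python, from rig import r gives the robot as it stands.
- The arm moves only by the tool carry_out, never from a script. Its argument "moves" is a list of rows, each a list of 5 numbers: the closure, from 0 (fully open) to 1 (shut), then the shift along the tool's x, y, z in mm, then the turn about the tool's z in rad. A call has 1 to 10 rows; each row is the pose to reach, as a shift and turn from the pose commanded when the call began, along the tool's axes at that moment; what a row does not reach only later rows make up. A row lasts 1/8 s, in which the tool goes at most 62.5 mm and 10.7 degrees, less where a joint would pass 70% of its speed; a pose out of reach is approached as far as the arm can. A call with a gripper value outside its range is refused whole. The fingers move at their own pace and stop on an object; "grip_force" is the grip in N (left out, the last holds). Time passes only in rows, so rows that repeat a pose let the fingers close. It gives the time, the measured TCP pose, the force, the opening and the grip force at its end, in the units of the state.
- r.get_state(): the state, without advancing time (a new reading comes with each control period).
- r.camera(name): name is "side" or "top" or "wrist"; returns (picture, depth): 384x512x3 uint8, blue, green, red; 384x512 float32, m along the optical axis (not along the pixel's ray), 0 where there is no reading.
- r.camera_model(name): a dict with "fx", "fy", "cx", "cy" (pixels), "k1" (the pictures are not rectified: a ray, as slopes to the right and down, at radius r is drawn at 1 + k1 r^2 times it, then the intrinsics apply), "rvec" (rotation vector, rad) and "tvec" (3), from world to camera coordinates, as OpenCV has them. Camera axes: x right, y down, z forward; pixel columns grow to the right and rows downward; lengths in m; the calibration is good to about 2 mm. A picture is of the moment at which its call begins: read the wrist's pose just before it. camera_model takes no time and is no camera call; for the wrist camera it gives the pose at the moment of the call.
- r.finish_job(): hands the job in; it is judged then, once.
The state is a dict: "clock": time; "q": joint angles; "dq": joint speeds; "joint_efforts": joint torques, N m; "position": TCP position; "orientation": TCP orientation; "wrist_force": force on the tool from outside, world axes, zero at the start; "wrist_torque": the same for the moment, N m; "grip_width": finger opening in m; "finger_force": force on a finger pad.
Only numpy, scipy, OpenCV 4.12 (cv2) and the standard library are available. Lean on these libraries where they do the work, as an engineer would, in place of code of your own. Each camera call takes 0.05 s, during which the arm holds its last target. There are 200 camera calls.

## Working session

There is one attempt and no reset: what is moved stays moved. The work goes in short steps, Python scripts to look and compute and a tool call to move; the robot and the scene stay as the last step left them, time stands still between calls to the robot, and variables do not carry over. Pictures are saved under pics/ and viewed, at most 14 in all, crops included, and the job is handed in when it is done.

Besides the shell and the picture viewer there is one more tool, called after ">>>" by a JSON object that holds its "op" and its "data". carry_out: Moves the arm, as the interface text tells. Its arguments: {"type":"object","properties":{"moves":{"type":"array","items":{"type":"array","items":{"type":"number"}}},"grip_force":{"type":"number"}},"required":["moves"]}

```bash
mkdir -p pics; ls; cat > h.py <<'E'
import numpy as np, cv2
from rig import r
def cam(n):
    m=r.camera_model(n); R=cv2.Rodrigues(np.array(m["rvec"],float))[0]; t=np.array(m["tvec"],float).reshape(3)
    return m,R,t
def ray(M,px):
    m,R,t=M; px=np.atleast_2d(px).astype(float)
    d=np.c_[(px[:,0]-m["cx"])/m["fx"],(px[:,1]-m["cy"])/m["fy"]]
    u=d.copy()
    for _ in range(20): u=d/(1+m["k1"]*(u**2).sum(1,keepdims=True))
    v=np.c_[u,np.ones(len(u))]@R
    return -R.T@t, v
def onz(M,px,z):
    c,v=ray(M,px); return c+v*((z-c[2])/v[:,2:])
def proj(M,P):
    m,R,t=M; p=np.atleast_2d(P)@R.T+t; u=p[:,:2]/p[:,2:]; u=u*(1+m["k1"]*(u**2).sum(1,keepdims=True))
    return u*[m["fx"],m["fy"]]+[m["cx"],m["cy"]]
def cloud(M,D):
    h,w=D.shape; g=np.stack(np.meshgrid(np.arange(w),np.arange(h)),-1).reshape(-1,2)
    c,v=ray(M,g); return (c+v*D.reshape(-1,1)).reshape(h,w,3)
def shot(n,f=None):
    M=cam(n); I,D=r.camera(n)
    if f: cv2.imwrite("pics/"+f,I)
    return M,I,D
E
python3 - <<'E'
from h import *
s=r.get_state(); print(s["position"],s["orientation"],s["clock"])
for n in ("top","side","wrist"):
    M,I,D=shot(n,n+"0.png"); np.savez(n+"0.npz",I=I,D=D); print(n,M[0],-M[1].T@M[2])
E
```

```text
pics
[0.21464104 0.58647501 0.23056179] [[-9.39093405e-01  3.43661715e-01 -4.49894700e-04]
 [ 3.43662009e-01  9.39092502e-01 -1.30237985e-03]
 [-2.50853549e-05 -1.37766805e-03 -9.99999051e-01]] 0.0
top {'fx': 472.684681962047, 'fy': 472.684681962047, 'cx': 249.6127401467905, 'cy': 187.74350292477024, 'k1': -0.051769646462911705, 'rvec': array([ 2.11075209, -2.17326594,  0.14290487]), 'tvec': array([0.02383868, 0.53991827, 1.1841105 ])} [ 0.3653914  -0.00187524  1.24927311]
side {'fx': 365.00148347995156, 'fy': 365.00148347995156, 'cx': 249.94922452737512, 'cy': 188.32790564351887, 'k1': -0.02896721462248549, 'rvec': array([ 2.20185945, -0.73524819,  0.32838699]), 'tvec': array([-0.39280055,  0.29435216,  0.77554729])} [ 0.08457231 -0.54253846  0.73546489]
wrist {'fx': 314.21130174486376, 'fy': 314.21130174486376, 'cx': 257.5552735074587, 'cy': 192.5805079143185, 'k1': -0.02963190542742093, 'rvec': array([-2.38749237, -1.67122415, -0.22128527]), 'tvec': array([-0.62461255, -0.03437176,  0.37928114])} [0.15166106 0.61031696 0.37374934]
```

View pics/top0.png

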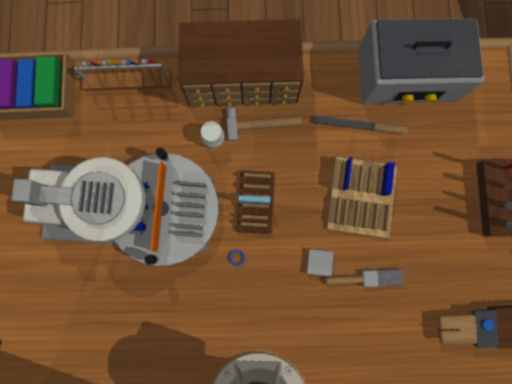

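View pics/side0.png

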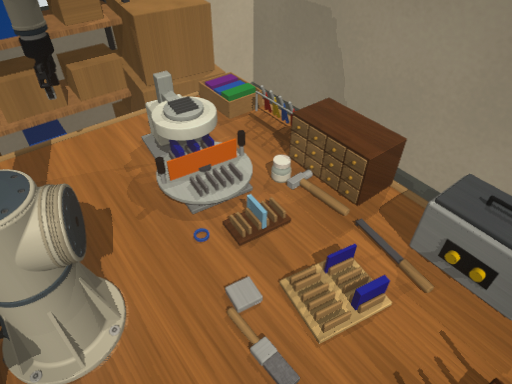

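```bash
python3 - <<'E'
from h import *
M=cam("top"); f=np.load("top0.npz"); I,D=f["I"],f["D"]; P=cloud(M,D); Z=P[...,2]
hsv=cv2.cvtColor(I,cv2.COLOR_BGR2HSV).astype(int); H,S,V=hsv[...,0],hsv[...,1],hsv[...,2]
yy,xx=np.mgrid[:384,:512]
def box(a,b,c,d): return (xx>=a)&(xx<c)&(yy>=b)&(yy<d)
def mr(m,z):
    m=cv2.morphologyEx(m.astype(np.uint8),cv2.MORPH_OPEN,np.ones((2,2)))
    n,l,st,c=cv2.connectedComponentsWithStats(m); k=1+st[1:,4].argmax(); q=np.argwhere(l==k)[:,::-1]
    w=onz(M,q,z)[:,:2]; (cx,cy),(a,b),t=cv2.minAreaRect((w*1000).astype(np.float32)); 
    cov=np.cov(w.T); e,v=np.linalg.eigh(cov); ax=v[:,1]
    return len(q),np.round([cx,cy,a,b,t],1),"mean",np.round(w.mean(0)*1000,1),"axis",np.round(np.degrees(np.arctan2(ax[1],ax[0])),1)
dial=box(100,140,225,270)
org=(H>5)&(H<18)&(S>200)&(V>180)&dial&(Z>.09); print("shield",mr(org,.114))
for b in ((150,145,172,163),(140,248,162,266)): print("knob",mr(box(*b)&(V<60)&(Z>.1),.132))
disc=dial&(abs(Z-.046)<.005)&(S<40)
print("disc",mr(disc,.046), np.median(Z[disc]))
pale=(H>85)&(H<110)&(S>60)&(V>120)&box(230,160,280,240); print("pale",mr(pale,.074),np.median(Z[pale]))
st=box(228,160,282,242)&(Z>.008)&(Z<.1); print("stand z",np.round(np.percentile(Z[st],[5,20,50,80,95]),4)); print(mr(st&(abs(Z-.014)<.006),.014),mr(st,.03))
rk=box(322,148,404,245)&(Z>.008); print("rack",mr(rk&(Z<.022),.014)); 
for a in ((338,152,356,195),(378,155,400,200)): print("stock",mr(box(*a)&(H>105)&(H<130)&(S>130)&(Z>.05),.074))
S0=np.load("side0.npz")["I"]
a=cv2.resize(S0[70:250,130:330],(800,720))[:600]
cv2.imwrite("pics/z1.png",a)
E
```

```text
Traceback (most recent call last):
ValueError: attempt to get argmax of an empty sequence
```

```bash
cat > m.py <<'E'
from h import *
yy,xx=np.mgrid[:384,:512]
def box(a,b,c,d): return (xx>=a)&(xx<c)&(yy>=b)&(yy<d)
def mr(M,m,z,op=2):
    m=cv2.morphologyEx(m.astype(np.uint8),cv2.MORPH_OPEN,np.ones((op,op)))
    n,l,st,c=cv2.connectedComponentsWithStats(m)
    if n<2: return "none"
    k=1+st[1:,4].argmax(); q=np.argwhere(l==k)[:,::-1]
    w=onz(M,q,z)[:,:2]; (cx,cy),(a,b),t=cv2.minAreaRect((w*1000).astype(np.float32))
    e,v=np.linalg.eigh(np.cov(w.T)); ax=v[:,1]
    return len(q),"rect",np.round([cx,cy,a,b,t],1).tolist(),"mean",np.round(w.mean(0)*1000,1).tolist(),"axis",round(float(np.degrees(np.arctan2(ax[1],ax[0]))),1)
def hsvs(I):
    h=cv2.cvtColor(I,cv2.COLOR_BGR2HSV).astype(int); return h[...,0],h[...,1],h[...,2]
E
python3 - <<'E'
from m import *
M=cam("top"); f=np.load("top0.npz"); I,D=f["I"],f["D"]; P=cloud(M,D); Z=P[...,2]
H,S,V=hsvs(I); dial=box(100,140,225,270)
print(I[200,157],[H[200,157],S[200,157],V[200,157]],Z[200,150:165].round(3),Z[220,205:213].round(3),I[210,213],I[199,255],Z[199,255],I[172,348],Z[172,348],Z[225,340])
org=(H<18)&(S>180)&(V>150)&dial; print("shield",mr(M,org,.114))
for b in ((150,145,172,163),(140,248,162,266)): print("knob",mr(M,box(*b)&(V<70),.132))
print("disc",mr(M,dial&(abs(Z-.046)<.006)&(S<60),.046))
pale=(H>85)&(H<110)&(S>60)&(V>120)&box(230,160,280,240); print("pale",mr(M,pale,.074))
st=box(228,160,282,242)&(Z>.008)&(Z<.1); print("stand z",np.round(np.percentile(Z[st],[5,20,50,80,95]),4)); print(mr(M,st&(Z<.022),.014),mr(M,st,.02))
rk=box(322,148,404,245)&(Z>.008); print("rack",mr(M,rk&(Z<.024),.014)); 
for a in ((338,152,356,195),(378,155,400,200)): print("stock",mr(M,box(*a)&(H>105)&(H<130)&(S>130)&(Z>.05),.074))
S0=np.load("side0.npz")["I"]
cv2.imwrite("pics/z1.png",cv2.resize(S0[110:230,150:300],(750,600)))
E
```

```text
[ 10  78 159] [np.int64(14), np.int64(239), np.int64(159)] [0.047 0.044 0.047 0.047 0.048 0.112 0.115 0.115 0.099 0.089 0.076 0.069
 0.054 0.046 0.047] [0.044 0.043 0.044 0.042 0.039 0.046 0.042 0.048] [147 153 151] [179 155 111] 0.07458848701048093 [109  24  13] 0.07357687613289943 0.008225908438928231
shield (36, 'rect', [561.5, 225.7, 4.6, 42.3, 83.7], 'mean', [561.4, 225.7], 'axis', 175.2)
knob (100, 'rect', [614.7, 216.0, 31.9, 20.5, 43.7], 'mean', [614.8, 216.8], 'axis', -141.2)
knob (96, 'rect', [362.3, 242.8, 26.3, 18.6, 88.6], 'mean', [362.5, 243.1], 'axis', 83.0)
disc (5842, 'rect', [486.5, 213.5, 247.9, 287.9, 79.8], 'mean', [483.9, 204.5], 'axis', 170.5)
pale (163, 'rect', [504.6, -4.8, 75.7, 13.5, 84.9], 'mean', [504.5, -4.5], 'axis', 84.4)
stand z [0.0102 0.0122 0.0152 0.0386 0.0723]
(1358, 'rect', [505.1, -7.6, 91.6, 164.8, 84.6], 'mean', [501.5, -8.1], 'axis', 174.5) (2140, 'rect', [504.4, -7.5, 91.1, 164.0, 84.8], 'mean', [503.6, -7.4], 'axis', 174.8)
rack (2827, 'rect', [509.3, -288.0, 163.6, 196.3, 80.0], 'mean', [500.1, -280.8], 'axis', -174.8)
stock (116, 'rect', [565.5, -244.3, 9.9, 78.7, 78.7], 'mean', [563.5, -243.7], 'axis', 169.2)
stock (240, 'rect', [547.3, -345.5, 20.0, 80.1, 79.4], 'mean', [547.2, -345.5], 'axis', 168.9)
```

View pics/z1.png

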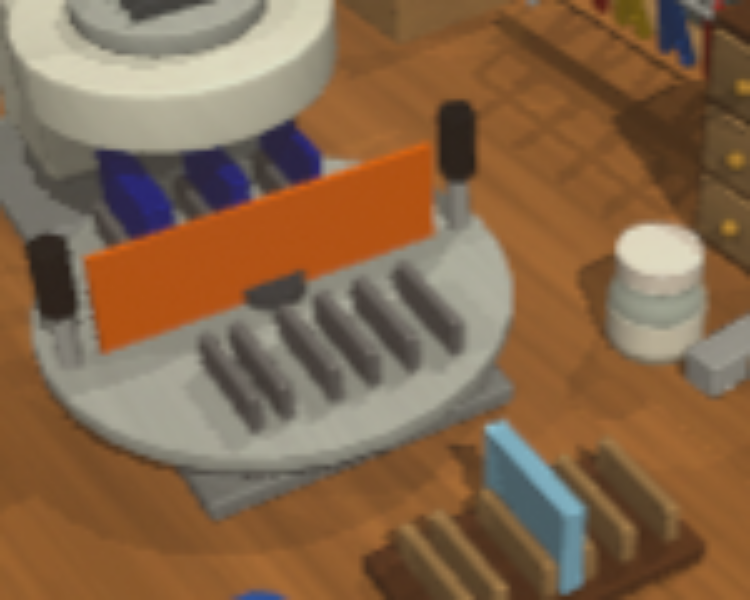

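```bash
cat > to.py <<'E'
import sys
from h import *
# usage: to.py x y z(mm) yaw(deg of tool x)
s=r.get_state(); R=np.array(s["orientation"]); p=np.array(s["position"])*1000
x,y,z,yaw=map(float,sys.argv[1:5])
d=R.T@(np.array([x,y,z])-p); cur=np.degrees(np.arctan2(R[1,0],R[0,0]))
print("cur",p.round(1),"yaw",round(cur,2),"q6",round(s["q"][5],2),"q1",round(s["q"][0],2),"t",s["clock"],"w",s["grip_width"])
print("shift",d.round(1),"turn",round(np.radians((cur-yaw+180)%360-180),3))
E
python3 to.py 495 23 300 84.8
```

```text
cur [214.7 586.6 230.7] yaw 159.9 q6 -0.0 q1 1.22 t 0.15 w 0.08536216415638
shift [-456.9 -433.   -68.8] turn 1.311
```

>>> {"op": "carry_out", "data": {"moves": [[0, 0, 0, -60, 0], [0, 0, 0, -120, 0.15], [0, -457, -433, -120, 1.31], [0, -457, -433, -120, 1.31], [0, -457, -433, -120, 1.31], [0, -457, -433, -120, 1.31], [0, -457, -433, -120, 1.31], [0, -457, -433, -120, 1.31], [0, -457, -433, -100, 1.31], [0, -457, -433, -70, 1.31]]}}

```text
clock: 1.4
position: [0.4376, 0.1391, 0.3326]
orientation: [[0.09, 0.996, 0.002], [0.996, -0.09, 0.001], [0.001, 0.002, -1.0]]
wrist_force: [0.8, 0.4, 0.1]
grip_width: 0.0854
finger_force: 0.0
```

```bash
python3 to.py 495 23 300 84.8
```

```text
cur [437.6 139.1 332.6] yaw 84.81 q6 0.4 q1 0.3 t 1.4 w 0.08541808331815073
shift [-110.4   67.6   32.6] turn 0.0
```

>>> {"op": "carry_out", "data": {"moves": [[0, -110, 68, 33, 0], [0, -110, 68, 33, 0], [0, -110, 68, 33, 0], [0, -110, 68, 33, 0], [0, -110, 68, 33, 0]]}}

```text
clock: 2.02
position: [0.4941, 0.0263, 0.2994]
orientation: [[0.089, 0.996, 0.0], [0.996, -0.089, 0.0], [0.0, 0.0, -1.0]]
wrist_force: [-0.4, 0.4, -0.1]
grip_width: 0.0853
finger_force: 0.0
```

```bash
python3 - <<'E'
from h import *
M,I,D=shot("wrist","w1.png"); np.savez("w1.npz",I=I,D=D,rv=M[0]["rvec"],tv=M[0]["tvec"]); print(-M[1].T@M[2],r.get_state()["position"])
E
```

```text
[0.49978617 0.09347887 0.44258897] [0.49421867 0.02645529 0.29954642]
```

View pics/w1.png

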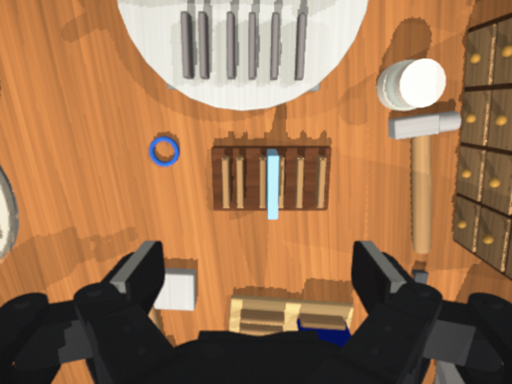

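```bash
python3 - <<'E'
from m import *
f=np.load("w1.npz"); I,D=f["I"],f["D"]; m=r.camera_model("wrist"); M=(m,cv2.Rodrigues(f["rv"])[0],f["tv"].reshape(3))
H,S,V=hsvs(I); Z=cloud(M,D)[...,2]
print("pale",mr(M,(H>85)&(H<110)&(S>50)&(V>130)&box(255,140,290,225)&(Z>.066),.074))
print("stand",mr(M,(Z>.008)&(Z<.02)&box(200,135,345,220),.014),mr(M,(Z>.008)&box(200,135,345,220),.02))
fin=(Z>.064)&(Z<.09)&box(170,2,320,85)
n,l,st,c=cv2.connectedComponentsWithStats(fin.astype(np.uint8)); 
for k in range(1,n):
    if st[k,4]>60: print("fin",mr(M,l==k,.072,1))
d=(abs(Z-.046)<.005)&(S<50)&box(100,0,380,112); 
# lower rim: last disc pixel per column
pts=[(c,np.flatnonzero(d[:,c]).max()) for c in range(135,350,3) if d[:,c].any()]
w=onz(M,pts,.046)[:,:2]*1000
from scipy.optimize import least_squares
q=least_squares(lambda p:np.hypot(*(w-p[:2]).T)-146,[488,230],loss="soft_l1"); print("disc ctr",q.x,np.abs(q.fun).mean())
E
```

```text
pale (691, 'rect', [510.2, -2.9, 80.1, 13.1, 84.4], 'mean', [510.4, -2.0], 'axis', 84.6)
stand (2442, 'rect', [469.2, -2.4, 90.3, 82.4, 85.0], 'mean', [464.9, 2.0], 'axis', 79.2) (7615, 'rect', [509.4, -11.3, 102.6, 162.1, 85.0], 'mean', [510.0, -4.1], 'axis', 174.9)
fin (535, 'rect', [426.9, 166.0, 67.0, 9.2, 84.7], 'mean', [426.8, 167.3], 'axis', 84.2)
fin (527, 'rect', [444.7, 164.3, 67.2, 8.8, 82.8], 'mean', [445.1, 165.1], 'axis', 83.0)
fin (515, 'rect', [474.5, 161.0, 68.0, 7.7, 83.9], 'mean', [474.8, 162.1], 'axis', 84.3)
fin (514, 'rect', [498.4, 158.4, 67.0, 7.7, 84.6], 'mean', [498.4, 159.9], 'axis', 84.1)
fin (496, 'rect', [523.6, 155.7, 68.1, 8.1, 84.1], 'mean', [523.8, 157.2], 'axis', 84.1)
fin (520, 'rect', [552.2, 152.7, 67.2, 8.7, 84.3], 'mean', [552.3, 153.5], 'axis', 83.9)
disc ctr [494.54534359 238.10433114] 0.43011675550322237
```

```bash
python3 to.py 508 -4 115 84.6
```

```text
cur [494.2  26.5 299.5] yaw 84.93 q6 0.14 q1 0.05 t 2.075 w 0.08541275677247445
shift [-29.2  16.3 184.5] turn 0.006
```

>>> {"op": "carry_out", "data": {"moves": [[0.4, -29, 16, 60, 0], [0.4, -29, 16, 120, 0], [0.4, -29, 16, 184, 0.006], [0.4, -29, 16, 184, 0.006], [0.4, -29, 16, 184, 0.006], [0.4, -29, 16, 184, 0.006]]}}

```text
clock: 2.82
position: [0.5098, -0.0047, 0.1178]
orientation: [[0.095, 0.995, 0.005], [0.995, -0.095, -0.0], [0.0, 0.005, -1.0]]
wrist_force: [-0.2, -0.9, 0.4]
grip_width: 0.0508
finger_force: 0.0
```

```bash
python3 - <<'E'
from m import *
M,I,D=shot("wrist","w2.png"); s=r.get_state(); print(s["position"],s["grip_width"])
H,S,V=hsvs(I); Z=cloud(M,D)[...,2]
pm=(H>85)&(H<110)&(S>50)&(V>130)
print("pale",mr(M,pm&(Z>.066),.074), "grasp px",proj(M,np.array(s["position"])+[0,0,.0]))
M,I,D=shot("top","t2.png");H,S,V=hsvs(I)
E
```

```text
[ 0.50959644 -0.00482423  0.11763932] 0.051493094008221434
pale (441, 'rect', [510.0, -1.9, 78.3, 12.5, 85.1], 'mean', [512.8, 11.2], 'axis', 90.7) grasp px [[258.13912003 247.40239701]]
```

View pics/w2.png

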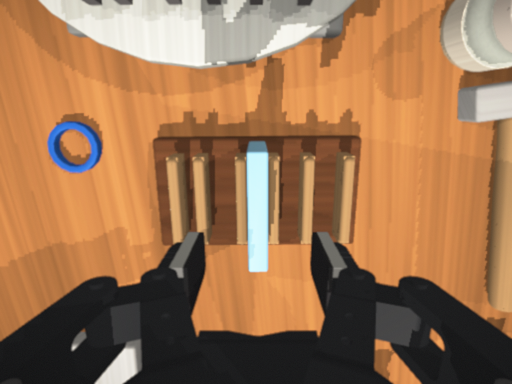

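>>> {"op": "carry_out", "data": {"moves": [[0.4, 3, 1, 40, 0], [0.4, 3, 1, 72, 0], [0.4, 3, 1, 72, 0], [1, 3, 1, 72, 0], [1, 3, 1, 72, 0], [1, 3, 1, 72, 0], [1, 3, 1, 72, 0], [1, 3, 1, 72, 0]], "grip_force": 30}}

```text
clock: 3.92
position: [0.5103, -0.0022, 0.0447]
orientation: [[0.096, 0.995, 0.003], [0.995, -0.096, -0.0], [0.0, 0.003, -1.0]]
wrist_force: [-0.4, 0.5, 8.3]
grip_width: 0.0123
finger_force: 30.8
```

```bash
python3 to.py 487 130 180 -96
```

```text
cur [510.3  -2.2  44.7] yaw 84.5 q6 0.09 q1 -0.01 t 3.925 w 0.012322267089068372
shift [ 129.4  -35.5 -135.4] turn -3.133
```

>>> {"op": "carry_out", "data": {"moves": [[1, 0, 0, -50, 0], [1, 0, 0, -110, 0], [1, 0, 0, -135, -0.18], [1, 40, -15, -135, -3.0], [1, 80, -20, -135, -3.0], [1, 129, -35, -135, -3.0], [1, 129, -35, -135, -3.0], [1, 129, -35, -135, -3.0], [1, 129, -35, -135, -3.0], [1, 129, -35, -135, -3.0]]}}

```text
clock: 5.18
position: [0.4867, 0.1297, 0.1789]
orientation: [[-0.986, 0.167, 0.001], [0.167, 0.986, 0.0], [-0.001, 0.0, -1.0]]
wrist_force: [-0.1, 0.5, -0.6]
grip_width: 0.0125
finger_force: 30.1
```

```bash
python3 to.py 487 130 180 -96
```

```text
cur [486.7 129.7 178.9] yaw 170.38 q6 -1.15 q1 0.26 t 5.175 w 0.012504007948594936
shift [-0.2  0.4 -1.1] turn -1.634
```

>>> {"op": "carry_out", "data": {"moves": [[1, 0, 0, 0, -1.63], [1, 0, 0, 0, -1.63], [1, 0, 0, 0, -1.63], [1, 0, 0, 0, -1.63], [1, 0, 0, 0, -1.63], [1, 0, 15, 0, -1.632], [1, 0, 30, 0, -1.632], [1, 0, 30, 0, -1.632], [1, 0, 30, 50, -1.632], [1, 0, 30, 50, -1.632]]}}

```text
clock: 6.42
position: [0.4895, 0.1584, 0.1263]
orientation: [[-0.114, -0.993, -0.005], [-0.994, 0.114, -0.002], [0.002, 0.005, -1.0]]
wrist_force: [-0.5, -0.2, -0.0]
grip_width: 0.0127
finger_force: 30.1
```

```bash
python3 to.py 486.6 160 112 -95.9; python3 - <<'E'
from h import *
shot("wrist","w3.png")
E
```

```text
cur [489.5 158.4 126.3] yaw -96.53 q6 -2.72 q1 0.31 t 6.425 w 0.012697470098944275
shift [-1.3  3.  14.4] turn -0.011
```

View pics/w3.png

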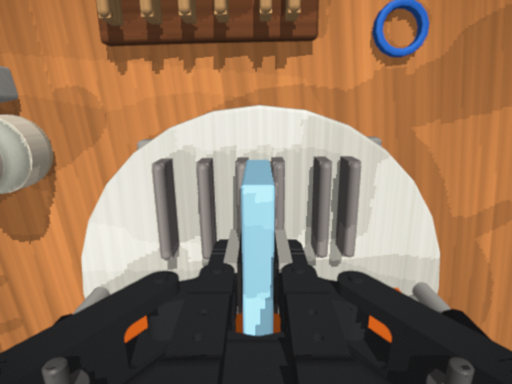

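>>> {"op": "carry_out", "data": {"moves": [[1, -1, 3, 12, -0.011], [1, -1, 3, 12, -0.011], [1, -1, 3, 12, -0.011], [1, -1, 3, 12, -0.011]]}}

```text
clock: 6.98
position: [0.4893, 0.1605, 0.1166]
orientation: [[-0.102, -0.995, 0.001], [-0.995, 0.102, 0.0], [-0.0, -0.001, -1.0]]
wrist_force: [-0.7, 1.1, -0.8]
grip_width: 0.0124
finger_force: 30.1
```

```bash
cat > fins.py <<'E'
from m import *
def fins(n,z=.072,lo=.062,hi=.08,a=120):
    M,I,D=shot("wrist",n); Z=cloud(M,D)[...,2]; H,S,V=hsvs(I)
    f=(Z>lo)&(Z<hi)&(S<40)&(V<150)
    nn,l,st,c=cv2.connectedComponentsWithStats(f.astype(np.uint8))
    for k in range(1,nn):
        if st[k,4]>a: print("fin",c[k].round(),mr(M,l==k,z,1))
    return M,I,Z
if __name__=="__main__":
    M,I,Z=fins("w4.png"); H,S,V=hsvs(I); pm=(H>85)&(H<110)&(S>50)&(V>110)
    print(mr(M,pm&(abs(Z-.1425)<.015),.1425)); s=r.get_state(); print(s["position"])
E
python3 fins.py; python3 to.py 486.6 160 78 -95.9
```

```text
fin [159. 210.] (1378, 'rect', [550.5, 152.4, 68.0, 9.7, 84.0], 'mean', [550.3, 151.6], 'axis', 83.7)
fin [203. 210.] (1244, 'rect', [522.9, 155.2, 67.8, 9.0, 84.0], 'mean', [522.5, 153.9], 'axis', 83.7)
fin [238. 192.] (358, 'rect', [499.5, 145.6, 45.0, 7.1, 77.9], 'mean', [499.1, 144.5], 'axis', 82.3)
fin [280. 192.] (791, 'rect', [473.7, 148.5, 44.6, 7.9, 85.5], 'mean', [473.4, 147.3], 'axis', 85.5)
fin [326. 208.] (1400, 'rect', [445.8, 163.1, 67.9, 9.4, 84.1], 'mean', [445.6, 160.9], 'axis', 84.0)
fin [354. 207.] (1267, 'rect', [427.7, 164.9, 68.0, 9.7, 84.1], 'mean', [427.7, 162.0], 'axis', 83.9)
fin [ 78. 307.] (135, 'rect', [621.8, 215.7, 22.0, 6.2, 22.4], 'mean', [620.3, 216.0], 'axis', -154.9)
fin [441. 308.] (201, 'rect', [366.3, 242.7, 7.5, 22.2, 56.0], 'mean', [367.9, 242.3], 'axis', 142.1)
(5043, 'rect', [487.8, 156.2, 73.2, 13.4, 84.2], 'mean', [487.5, 153.2], 'axis', 84.2)
[0.48925689 0.16053338 0.11655819]
cur [489.3 160.5 116.6] yaw -95.87 q6 -2.73 q1 0.31 t 7.025 w 0.012726338365312333
shift [ 0.8  2.6 38.6] turn 0.001
```

>>> {"op": "carry_out", "data": {"moves": [[1, 1, 2, 9, 0], [1, 1, 2, 9, 0], [1, 1, 2, 9, 0], [1, 1, 2, 9, 0]]}}

```text
clock: 7.52
position: [0.487, 0.1597, 0.1072]
orientation: [[-0.102, -0.995, 0.0], [-0.995, 0.102, 0.0], [-0.0, -0.0, -1.0]]
wrist_force: [-0.2, 0.1, -0.9]
grip_width: 0.0126
finger_force: 30.1
```

```bash
python3 to.py 486.6 159.3 78 -95.9
```

```text
cur [487.  159.7 107.2] yaw -95.85 q6 -2.73 q1 0.31 t 7.525 w 0.012626167903442407
shift [ 0.4  0.3 29.2] turn 0.001
```

>>> {"op": "carry_out", "data": {"moves": [[1, 0, 0, 10, 0], [1, 0, 0, 20, 0], [1, 0, 0, 27, 0], [1, 0, 0, 30, 0], [1, 0, 0, 30, 0]]}}

```text
clock: 8.15
position: [0.487, 0.1597, 0.077]
orientation: [[-0.102, -0.995, 0.0], [-0.995, 0.102, -0.0], [0.0, -0.0, -1.0]]
wrist_force: [0.3, 0.2, -0.5]
grip_width: 0.0128
finger_force: 30.1
```

>>> {"op": "carry_out", "data": {"moves": [[1, 0, 0, 1.5, 0], [1, 0, 0, 1.5, 0], [0.6, 0, 0, 1.5, 0], [0.5, 0, 0, 1.5, 0], [0.5, 0, 0, 1.5, 0], [0.5, 0, 0, -40, 0], [0.5, 0, 0, -80, 0], [0.5, 0, 0, -80, 0]]}}

```text
clock: 9.15
position: [0.4888, 0.1603, 0.1598]
orientation: [[-0.102, -0.995, 0.005], [-0.995, 0.102, 0.002], [-0.002, -0.005, -1.0]]
wrist_force: [0.4, 0.9, 0.0]
grip_width: 0.0425
finger_force: 0.0
```

```bash
python3 - <<'E'
from fins import *
M,I,Z=fins("w5.png"); H,S,V=hsvs(I); pm=(H>85)&(H<110)&(S>50)&(V>110)
print(mr(M,pm&(Z>.095),.106),np.percentile(Z[pm&(Z>.095)],[20,50,80])); s=r.get_state(); print(s["position"])
E
```

```text
fin [ 25. 159.] (153, 'rect', [661.4, 115.4, 27.7, 7.4, 62.0], 'mean', [660.1, 114.0], 'axis', 61.8)
fin [334. 190.] (534, 'rect', [428.6, 163.9, 67.3, 8.4, 84.8], 'mean', [429.8, 161.7], 'axis', 84.6)
fin [211. 192.] (767, 'rect', [524.0, 155.9, 67.6, 8.8, 84.9], 'mean', [523.3, 154.2], 'axis', 85.1)
fin [243. 195.] (764, 'rect', [499.3, 158.4, 67.5, 8.1, 84.9], 'mean', [499.2, 158.8], 'axis', 84.6)
fin [275. 193.] (747, 'rect', [475.4, 160.0, 67.4, 6.9, 84.8], 'mean', [475.4, 159.9], 'axis', 84.2)
fin [312. 186.] (594, 'rect', [446.3, 160.8, 63.1, 8.7, 84.8], 'mean', [446.6, 156.8], 'axis', 84.1)
fin [176. 194.] (627, 'rect', [551.7, 153.5, 67.0, 9.1, 84.9], 'mean', [550.7, 152.6], 'axis', 84.9)
(2267, 'rect', [486.6, 161.0, 80.7, 12.8, 84.8], 'mean', [486.3, 159.2], 'axis', 84.4) [0.10582267 0.10642029 0.10696819]
[0.48762146 0.15993635 0.15811039]
```

View pics/w5.png

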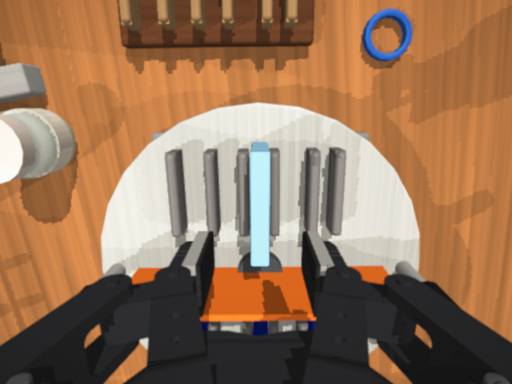

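```bash
python3 to.py 365 248.4 180 174.1
```

```text
cur [487.6 159.9 158.1] yaw -95.85 q6 -2.73 q1 0.31 t 9.2 w 0.04259411535639469
shift [-75.5 130.9 -22.1] turn 1.572
```

>>> {"op": "carry_out", "data": {"moves": [[0.45, 0, 0, -22, 0.1], [0.45, -20, 60, -22, 1.57], [0.45, -40, 90, -22, 1.57], [0.45, -75, 131, -22, 1.57], [0.45, -75, 131, -22, 1.57], [0.45, -75, 131, -22, 1.57], [0.45, -75, 131, -22, 1.57], [0.45, -75, 131, -22, 1.57], [0.45, -75, 131, -22, 1.57], [0.45, -75, 131, -22, 1.57]]}}

```text
clock: 10.45
position: [0.3635, 0.2472, 0.1779]
orientation: [[-0.995, 0.1, -0.002], [0.1, 0.995, -0.001], [0.002, -0.001, -1.0]]
wrist_force: [-0.0, 0.8, 0.6]
grip_width: 0.0469
finger_force: 0.0
```

```bash
python3 to.py 365 248.4 104 174.1; python3 - <<'E'
from m import *
M,I,D=shot("wrist","w6.png"); Z=cloud(M,D)[...,2]; H,S,V=hsvs(I)
print(proj(M,[.365,.2484,.132]))
E
```

```text
cur [363.5 247.2 177.9] yaw 174.27 q6 -0.88 q1 0.59 t 10.45 w 0.04687828000996301
shift [-1.5  1.5 73.9] turn 0.003
[[258.82435264 218.51673105]]
```

View pics/w6.png

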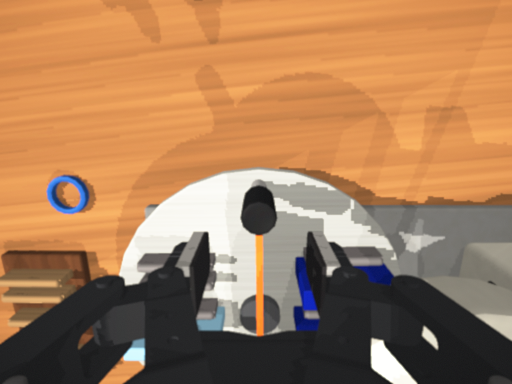

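>>> {"op": "carry_out", "data": {"moves": [[0.45, -1, 1, 40, 0], [0.45, -1, 1, 72, 0], [0.45, -1, 1, 72, 0], [1, -1, 1, 72, 0], [1, -1, 1, 72, 0], [1, -1, 1, 72, 0], [1, -1, 1, 72, 0]], "grip_force": 40}}

```text
clock: 11.38
position: [0.3657, 0.2489, 0.1081]
orientation: [[-0.995, 0.101, 0.001], [0.101, 0.995, 0.001], [-0.001, 0.001, -1.0]]
wrist_force: [-2.4, -0.6, 7.1]
grip_width: 0.0226
finger_force: 40.2
```

```bash
python3 - <<'E'
from h import *
s=r.get_state(); R=np.array(s["orientation"]); p=np.array(s["position"])*1000; print(p,s["grip_width"],s["q"])
c=np.array([494.4,235.0]); a0=np.arctan2(*(p[:2]-c)[::-1]); rad=np.hypot(*(p[:2]-c)); print(np.degrees(a0),rad)
for k in range(5,125,5):
    a=a0+np.radians(k); t=np.r_[c+rad*np.r_[np.cos(a),np.sin(a)],p[2]]; print(k,(R.T@(t-p)).round(0),-round(np.radians(k),2))
E
```

```text
[365.7428279  248.9326125  108.13067519] 0.022626044622355342 [ 5.94098297e-01  2.45380896e-01  2.12180586e+00  2.09170336e-04
  7.72745429e-01 -8.75695961e-01]
173.8193797796989 129.40937223797627
5 [ -0. -11.  -0.] -0.09
10 [ -2. -22.  -0.] -0.17
15 [ -4. -34.  -0.] -0.26
20 [ -8. -44.  -0.] -0.35
25 [-12. -55.  -0.] -0.44
30 [-17. -65.  -0.] -0.52
35 [-23. -74.  -0.] -0.61
40 [-30. -83.  -0.] -0.7
45 [-37. -92.  -0.] -0.79
50 [-46. -99.  -0.] -0.87
55 [ -54. -106.   -0.] -0.96
60 [ -64. -113.   -0.] -1.05
65 [ -74. -118.   -0.] -1.13
70 [ -84. -122.   -0.] -1.22
75 [ -95. -126.   -0.] -1.31
80 [-106. -128.   -0.] -1.4
85 [-117. -130.   -0.] -1.48
90 [-129. -130.   -0.] -1.57
95 [-140. -130.    0.] -1.66
100 [-151. -128.    0.] -1.75
105 [-162. -126.    0.] -1.83
110 [-173. -123.    0.] -1.92
115 [-183. -119.    0.] -2.01
120 [-193. -113.    0.] -2.09
```

>>> {"op": "carry_out", "data": {"moves": [[1, 0, -11, 0, -0.09], [1, -2, -22, 0, -0.17], [1, -4, -34, 0, -0.26], [1, -8, -44, 0, -0.35], [1, -12, -55, 0, -0.44], [1, -17, -65, 0, -0.52], [1, -23, -74, 0, -0.61], [1, -30, -83, 0, -0.7], [1, -37, -92, 0, -0.79], [1, -37, -92, 0, -0.79]]}}

```text
clock: 12.62
position: [0.3942, 0.1536, 0.1081]
orientation: [[-0.773, -0.634, 0.003], [-0.634, 0.773, 0.002], [-0.003, -0.001, -1.0]]
wrist_force: [-0.5, 3.6, 7.7]
grip_width: 0.0226
finger_force: 40.6
```

```bash
python3 - <<'E'
from h import *
s=r.get_state(); R=np.array(s["orientation"]); p=np.array(s["position"])*1000; print(p,s["grip_width"],s["q"],np.degrees(np.arctan2(R[1,0],R[0,0])))
c=np.array([494.4,235.0]); a0=np.arctan2(*(p[:2]-c)[::-1]); rad=np.hypot(*(p[:2]-c)); print(np.degrees(a0),rad)
rad=129.4
for k in range(5,75,5):
    a=a0+np.radians(k); t=np.r_[c+rad*np.r_[np.cos(a),np.sin(a)],p[2]]; print(k,(R.T@(t-p)).round(0),-round(np.radians(k),2))
E
```

```text
[394.2058117  153.6406177  108.11663472] 0.022633502079379246 [ 3.67744072e-01  2.18025150e-01  2.16104875e+00  6.22595037e-04
  7.59396770e-01 -1.89049939e+00] -140.63796248617126
-140.92281514261518 129.06674419617084
5 [ -0. -11.   0.] -0.09
10 [ -2. -22.   0.] -0.17
15 [ -4. -34.   0.] -0.26
20 [ -7. -44.   0.] -0.35
25 [-12. -55.   0.] -0.44
30 [-17. -65.   0.] -0.52
35 [-23. -74.   0.] -0.61
40 [-30. -83.   0.] -0.7
45 [-37. -92.   0.] -0.79
50 [-45. -99.   0.] -0.87
55 [ -54. -106.    0.] -0.96
60 [ -64. -112.    0.] -1.05
65 [ -74. -118.    0.] -1.13
70 [ -84. -122.    0.] -1.22
```

>>> {"op": "carry_out", "data": {"moves": [[1, 0, -11, 0, -0.09], [1, -2, -22, 0, -0.17], [1, -4, -34, 0, -0.26], [1, -7, -44, 0, -0.35], [1, -12, -55, 0, -0.44], [1, -17, -65, 0, -0.52], [1, -23, -74, 0, -0.61], [1, -30, -83, 0, -0.7], [1, -37, -92, 0, -0.75], [1, -45, -99, 0, -0.75]]}}

```text
clock: 13.88
position: [0.4899, 0.1048, 0.1081]
orientation: [[-0.131, -0.991, -0.001], [-0.991, 0.131, -0.002], [0.002, 0.001, -1.0]]
wrist_force: [-8.2, -8.2, 17.4]
grip_width: 0.0229
finger_force: 41.7
```

```bash
python3 - <<'E'
from h import *
s=r.get_state(); R=np.array(s["orientation"]); p=np.array(s["position"])*1000; print(p,s["grip_width"],s["q"],np.degrees(np.arctan2(R[1,0],R[0,0])))
c=np.array([494.4,235.0]); a0=np.arctan2(*(p[:2]-c)[::-1]); rad=np.hypot(*(p[:2]-c)); print(np.degrees(a0),rad)
rad=129.4
for k in range(5,45,5):
    a=a0+np.radians(k); t=np.r_[c+rad*np.r_[np.cos(a),np.sin(a)],p[2]]; print(k,(R.T@(t-p)).round(0),-round(np.radians(k),2))
E
```

```text
[489.90174143 104.82085814 108.05356282] 0.022882189530740015 [ 2.08803011e-01  3.25802708e-01  2.00036835e+00 -2.02942554e-03
  8.17157552e-01 -2.79969895e+00] -97.54582828398844
-91.97903230371459 130.25683592955414
5 [ -2. -11.  -0.] -0.09
10 [ -5. -22.  -0.] -0.17
15 [ -8. -33.  -0.] -0.26
20 [-13. -43.  -0.] -0.35
25 [-18. -53.  -0.] -0.44
30 [-24. -63.  -0.] -0.52
35 [-31. -72.  -0.] -0.61
40 [-39. -80.  -0.] -0.7
```

>>> {"op": "carry_out", "data": {"moves": [[1, -2, -11, 0, 0], [1, -5, -22, 0, 0], [1, -8, -33, 0, 0], [1, -13, -43, 0, 0], [0.5, -14, -47, 0, 0], [0.5, -14, -47, 0, 0], [0.5, -14, -47, -40, 0], [0.5, -14, -47, -90, 0], [0.5, 30, -47, -100, 0], [0.5, 60, -47, -100, 0]], "grip_force": 20}}

```text
clock: 15.12
position: [0.5287, 0.0388, 0.2083]
orientation: [[-0.132, -0.991, 0.001], [-0.991, 0.132, -0.0], [-0.0, -0.001, -1.0]]
wrist_force: [0.2, 0.4, -0.6]
grip_width: 0.0426
finger_force: 0.0
```

>>> {"op": "carry_out", "data": {"moves": [[0.5, 0, 0, 0, 0], [0.5, 0, 0, 0, 0], [0.5, 0, 0, 0, 0], [0.5, 0, 0, 0, 0], [0.5, 0, 0, 0, 0], [0.5, 0, 0, 0, 0], [0.5, 0, 0, 0, 0], [0.5, 0, 0, 0, 0]]}}

```text
clock: 16.12
position: [0.5291, 0.0397, 0.2071]
orientation: [[-0.132, -0.991, 0.0], [-0.991, 0.132, -0.0], [0.0, -0.0, -1.0]]
wrist_force: [0.4, 0.5, -0.1]
grip_width: 0.0424
finger_force: 0.0
```

```bash
python3 - <<'E'
from m import *
a=shot("side")[1]; M,I,D=shot("wrist"); b=shot("top")[1]
cv2.imwrite("pics/c7.png",np.vstack([np.hstack([cv2.resize(a[100:240,110:300],(400,300)),cv2.resize(b[100:300,60:420],(400,300))]),np.hstack([cv2.resize(I,(400,300)),np.zeros((300,400,3),np.uint8)])]))
print(r.get_state()["position"])
E
```

```text
[0.52913955 0.0397174  0.20711954]
```

View pics/c7.png

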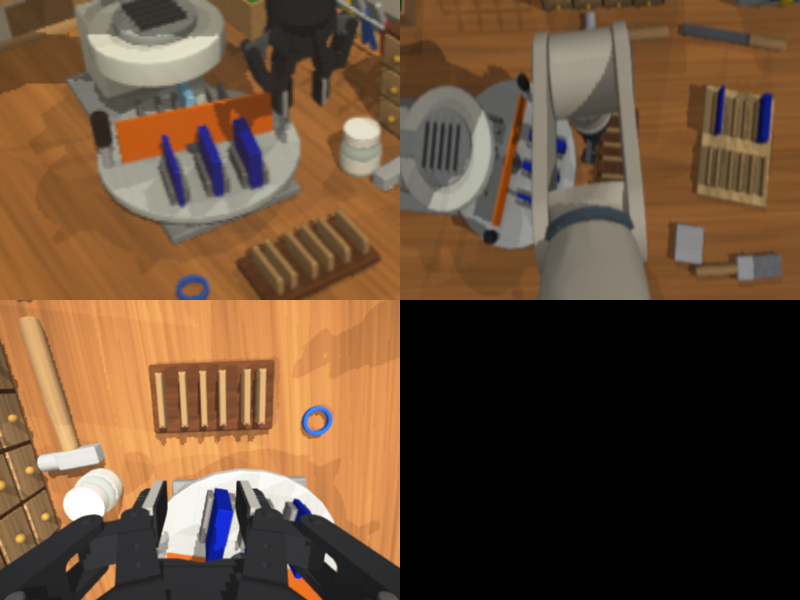

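```bash
python3 to.py 487 120 195 -95.9
```

```text
cur [529.1  39.7 207.1] yaw -97.57 q6 -2.94 q1 0.07 t 16.275 w 0.04267891334937689
shift [-74.   52.3  12.1] turn -0.029
```

>>> {"op": "carry_out", "data": {"moves": [[0.55, -74, 52, 12, -0.029], [0.55, -74, 52, 12, -0.029], [0.55, -74, 52, 12, -0.029], [0.55, -74, 52, 12, -0.029], [0.55, -74, 52, 12, -0.029]]}}

```text
clock: 16.9
position: [0.4879, 0.1193, 0.1953]
orientation: [[-0.104, -0.995, 0.0], [-0.995, 0.104, -0.0], [0.0, -0.0, -1.0]]
wrist_force: [0.2, -0.5, -0.6]
grip_width: 0.0385
finger_force: 0.0
```

```bash
cat > dk.py <<'E'
from m import *
def dark(M,I,D,z,lo,hi,a=80):
    Z=cloud(M,D)[...,2]; H,S,V=hsvs(I); d=(H>108)&(H<130)&(S>150)&(Z>lo)&(Z<hi)
    d=cv2.morphologyEx(d.astype(np.uint8),cv2.MORPH_OPEN,np.ones((3,3)))
    n,l,st,c=cv2.connectedComponentsWithStats(d)
    for k in range(1,n):
        if st[k,4]>a: print("dark",c[k].round(),mr(M,l==k,z,1),"z",np.median(Z[l==k]).round(4))
E
python3 - <<'E'
from dk import *
M,I,D=shot("wrist","w8.png"); dark(M,I,D,.106,.099,.115); print(r.get_state()["position"])
E
```

```text
dark [209. 211.] (883, 'rect', [526.1, 129.8, 35.4, 18.0, 81.2], 'mean', [525.9, 128.0], 'axis', 76.0) z 0.1063
dark [272. 243.] (1477, 'rect', [480.5, 162.3, 80.3, 13.1, 79.2], 'mean', [480.2, 160.5], 'axis', 79.1) z 0.1064
dark [339. 227.] (571, 'rect', [426.1, 153.2, 46.9, 9.1, 79.0], 'mean', [425.6, 151.3], 'axis', 80.8) z 0.1063
[0.48785187 0.11928528 0.19524998]
```

View pics/w8.png

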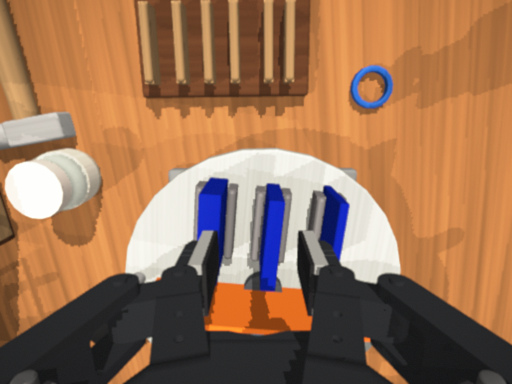

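>>> {"op": "carry_out", "data": {"moves": [[0.55, 0, 0, 0, 0], [0.55, 0, 0, 0, 0], [0.55, 0, 0, 0, 0], [0.55, 0, 0, 0, 0], [0.55, 0, 0, 0, 0], [0.55, 0, 0, 0, 0], [0.55, 0, 0, 0, 0], [0.55, 0, 0, 0, 0]]}}

```text
clock: 17.95
position: [0.4873, 0.12, 0.1951]
orientation: [[-0.103, -0.995, 0.0], [-0.995, 0.103, -0.0], [0.0, -0.0, -1.0]]
wrist_force: [-0.2, 0.1, -0.8]
grip_width: 0.0386
finger_force: 0.0
```

```bash
python3 - <<'E'
from dk import *
M,I,D=shot("wrist","w9.png"); dark(M,I,D,.106,.099,.115); print(r.get_state()["position"])
from fins import *
fins("w9b.png")
M,I,D=shot("top"); H,S,V=hsvs(I)
for b in ((150,135,185,168),(130,245,165,272)): print("knob",mr(M,box(*b)&(V<70),.132))
E
```

```text
dark [202. 214.] (919, 'rect', [531.1, 133.1, 38.8, 17.8, 82.3], 'mean', [531.1, 130.1], 'axis', 73.1) z 0.1063
dark [266. 242.] (1460, 'rect', [484.0, 161.7, 80.6, 12.9, 81.8], 'mean', [483.8, 159.9], 'axis', 81.8) z 0.1064
dark [331. 220.] (507, 'rect', [431.2, 146.7, 40.2, 8.9, 81.7], 'mean', [430.9, 145.8], 'axis', 82.8) z 0.1063
[0.48731006 0.11992513 0.19509782]
fin [225. 223.] (627, 'rect', [519.6, 153.6, 68.8, 8.1, 81.6], 'mean', [519.4, 152.5], 'axis', 81.8)
fin [253. 225.] (416, 'rect', [495.1, 157.4, 68.0, 7.9, 81.8], 'mean', [494.7, 157.3], 'axis', 81.9)
fin [279. 225.] (479, 'rect', [471.1, 160.5, 68.8, 7.4, 83.4], 'mean', [470.9, 159.1], 'axis', 82.4)
fin [312. 212.] (264, 'rect', [440.4, 150.9, 41.3, 9.1, 81.3], 'mean', [440.4, 149.4], 'axis', 83.0)
knob (28, 'rect', [623.3, 216.0, 17.1, 9.9, 88.1], 'mean', [622.9, 215.8], 'axis', 104.8)
knob (131, 'rect', [378.7, 236.8, 23.7, 32.7, 89.8], 'mean', [378.9, 236.7], 'axis', 163.3)
```

>>> {"op": "carry_out", "data": {"moves": [[0.55, 0, 0, 0, 0], [0.55, 0, 0, 0, 0], [0.55, 0, 0, 0, 0], [0.55, 0, 0, 0, 0], [0.55, 0, 0, 0, 0], [0.55, 0, 0, 0, 0], [0.55, 0, 0, 0, 0], [0.55, 0, 0, 0, 0], [0.55, 0, 0, 0, 0], [0.55, 0, 0, 0, 0]]}}

```text
clock: 19.35
position: [0.4873, 0.1199, 0.1951]
orientation: [[-0.103, -0.995, 0.0], [-0.995, 0.103, 0.0], [-0.0, -0.0, -1.0]]
wrist_force: [-0.5, 0.2, 0.4]
grip_width: 0.0383
finger_force: 0.0
```

>>> {"op": "carry_out", "data": {"moves": [[0.55, 0, 0, 0, 0], [0.55, 0, 0, 0, 0], [0.55, 0, 0, 0, 0], [0.55, 0, 0, 0, 0], [0.55, 0, 0, 0, 0], [0.55, 0, 0, 0, 0], [0.55, 0, 0, 0, 0], [0.55, 0, 0, 0, 0], [0.55, 0, 0, 0, 0], [0.55, 0, 0, 0, 0]]}}

```text
clock: 20.6
position: [0.4873, 0.1199, 0.1951]
orientation: [[-0.103, -0.995, 0.0], [-0.995, 0.103, -0.0], [0.0, -0.0, -1.0]]
wrist_force: [-0.7, 0.2, -0.6]
grip_width: 0.0385
finger_force: 0.0
```

>>> {"op": "carry_out", "data": {"moves": [[0.55, 0, 0, 0, 0], [0.55, 0, 0, 0, 0], [0.55, 0, 0, 0, 0], [0.55, 0, 0, 0, 0], [0.55, 0, 0, 0, 0], [0.55, 0, 0, 0, 0], [0.55, 0, 0, 0, 0], [0.55, 0, 0, 0, 0], [0.55, 0, 0, 0, 0], [0.55, 0, 0, 0, 0]]}}

```text
clock: 21.85
position: [0.4874, 0.12, 0.1951]
orientation: [[-0.103, -0.995, 0.0], [-0.995, 0.103, -0.0], [0.0, -0.0, -1.0]]
wrist_force: [0.8, 0.5, -0.1]
grip_width: 0.0383
finger_force: 0.0
```

```bash
python3 - <<'E'
from dk import *
M,I,D=shot("wrist","w10.png"); dark(M,I,D,.106,.099,.115); print(r.get_state()["position"])
from fins import *
fins("w10b.png")
E
python3 to.py 486.6 160 78 -95.9
```

```text
dark [200. 215.] (923, 'rect', [532.9, 133.3, 38.1, 18.0, 81.9], 'mean', [532.9, 130.7], 'axis', 73.7) z 0.1062
dark [265. 243.] (1456, 'rect', [485.1, 161.5, 80.5, 12.7, 82.7], 'mean', [484.9, 159.9], 'axis', 82.6) z 0.1064
dark [330. 219.] (512, 'rect', [432.2, 145.8, 40.2, 8.8, 82.6], 'mean', [432.0, 145.0], 'axis', 83.4) z 0.1063
[0.48731196 0.11992184 0.19508597]
fin [224. 224.] (645, 'rect', [521.0, 154.3, 68.7, 8.1, 82.7], 'mean', [520.5, 153.0], 'axis', 82.7)
fin [251. 226.] (460, 'rect', [496.2, 156.9, 68.7, 7.9, 82.7], 'mean', [496.0, 158.1], 'axis', 82.6)
fin [278. 225.] (509, 'rect', [472.4, 160.3, 68.7, 7.5, 84.1], 'mean', [472.3, 158.8], 'axis', 83.1)
fin [311. 210.] (271, 'rect', [441.5, 149.7, 39.7, 9.1, 83.1], 'mean', [441.6, 148.1], 'axis', 83.4)
cur [487.3 120.  195.1] yaw -95.9 q6 -2.8 q1 0.24 t 21.95 w 0.0382803906341244
shift [-39.8   4.8 117.1] turn -0.0
```

```bash
python3 to.py 365.5 248.5 178 174.2
```

```text
cur [487.3 120.  195.1] yaw -95.9 q6 -2.8 q1 0.24 t 21.95 w 0.0382803906341244
shift [-115.3  134.4   17.1] turn 1.569
```

>>> {"op": "carry_out", "data": {"moves": [[0.45, -10, 30, 0, 0.1], [0.45, -20, 70, 0, 1.57], [0.45, -40, 110, 0, 1.57], [0.45, -75, 134, 0, 1.57], [0.45, -115, 134, 17, 1.57], [0.45, -115, 134, 17, 1.57], [0.45, -115, 134, 17, 1.57], [0.45, -115, 134, 17, 1.57], [0.45, -115, 134, 17, 1.57], [0.45, -115, 134, 17, 1.57]]}}

```text
clock: 23.2
position: [0.3659, 0.2482, 0.1781]
orientation: [[-0.995, 0.101, 0.0], [0.101, 0.995, 0.0], [-0.0, 0.0, -1.0]]
wrist_force: [-0.2, -0.2, 0.1]
grip_width: 0.047
finger_force: 0.0
```

```bash
python3 to.py 365.7 248.9 108 174.2; python3 - <<'E'
from m import *
M,I,D=shot("wrist","w11.png"); Z=cloud(M,D)[...,2]; H,S,V=hsvs(I)
print(mr(M,(H<18)&(S>180)&(V>120)&(Z>.1),.114)); print(mr(M,(V<60)&(abs(Z-.132)<.006)&box(225,180,290,240),.132))
f=(V<60)&box(225,180,290,240); f0=cv2.imread("pics/w6.png"); 
E
```

```text
cur [365.9 248.2 178.1] yaw 174.21 q6 -0.88 q1 0.59 t 23.2 w 0.04698186171186435
shift [ 0.2  0.7 70.1] turn 0.0
(512, 'rect', [437.8, 244.5, 5.3, 68.6, 82.7], 'mean', [437.9, 244.5], 'axis', 172.7)
(941, 'rect', [364.8, 253.8, 23.0, 21.4, 10.5], 'mean', [364.6, 253.8], 'axis', -174.8)
```

>>> {"op": "carry_out", "data": {"moves": [[0.45, 0, 1, 40, 0], [0.45, 0, 1, 70, 0], [0.45, 0, 1, 70, 0], [1, 0, 1, 70, 0], [1, 0, 1, 70, 0], [1, 0, 1, 70, 0], [1, 0, 1, 70, 0], [1, 0, 1, 70, 0]], "grip_force": 30}}

```text
clock: 24.25
position: [0.3667, 0.2497, 0.1094]
orientation: [[-0.995, 0.102, 0.002], [0.102, 0.995, 0.001], [-0.002, 0.002, -1.0]]
wrist_force: [-1.7, 1.5, 7.5]
grip_width: 0.0227
finger_force: 30.0
```

```bash
python3 to.py 365.7 248.9 108 174.2
```

```text
cur [366.7 249.7 109.4] yaw 174.17 q6 -0.87 q1 0.59 t 24.25 w 0.022725586871280325
shift [ 0.9 -0.9  1.4] turn -0.001
```

>>> {"op": "carry_out", "data": {"moves": [[1, 0, -1, 0, 0], [1, 0, -1, 0, 0], [0.45, 0, -1, 0, 0], [0.45, 0, -1, 0, 0], [0.45, 0, -1, -35, 0], [0.45, 0, -1, -80, 0], [0.45, 0, -1, -80, 0], [0.45, 0, -1, -80, 0]]}}

```text
clock: 25.25
position: [0.3656, 0.2479, 0.1878]
orientation: [[-0.995, 0.102, -0.0], [0.102, 0.995, -0.0], [0.0, -0.0, -1.0]]
wrist_force: [0.4, -0.5, -0.1]
grip_width: 0.0471
finger_force: 0.0
```

```bash
python3 - <<'E'
from m import *
M,I,D=shot("wrist","w12.png"); Z=cloud(M,D)[...,2]; H,S,V=hsvs(I)
print(mr(M,(H<18)&(S>180)&(V>120)&(Z>.1),.114)); print(mr(M,(V<60)&(abs(Z-.132)<.006)&box(225,180,290,240),.132))
E
python3 to.py 488 110 180 -95.9
```

```text
(438, 'rect', [443.9, 242.5, 4.8, 71.7, 84.2], 'mean', [445.4, 242.3], 'axis', 173.9)
(869, 'rect', [364.3, 250.4, 23.2, 21.5, 8.8], 'mean', [364.2, 250.4], 'axis', 178.4)
cur [365.3 247.7 187.3] yaw 174.14 q6 -0.88 q1 0.59 t 25.3 w 0.04712728663136541
shift [-136.1 -124.4    7.2] turn -1.57
```

>>> {"op": "carry_out", "data": {"moves": [[0.35, -30, -30, 0, -0.15], [0.35, -60, -60, 0, -1.57], [0.35, -100, -100, 0, -1.57], [0.35, -136, -124, 0, -1.57], [0.35, -170, -124, 7, -1.57], [0.35, -170, -124, 7, -1.57], [0.35, -170, -124, 7, -1.57], [0.35, -170, -124, 7, -1.57], [0.35, -170, -124, 7, -1.57], [0.35, -170, -124, 7, -1.57]]}}

```text
clock: 26.55
position: [0.5215, 0.1072, 0.1797]
orientation: [[-0.104, -0.995, -0.003], [-0.995, 0.104, -0.001], [0.001, 0.002, -1.0]]
wrist_force: [-0.8, 0.1, 0.0]
grip_width: 0.0553
finger_force: 0.0
```

```bash
python3 - <<'E'
from dk import *
M,I,D=shot("wrist","w13.png"); dark(M,I,D,.106,.099,.115)
from fins import *
fins("w13b.png")
# rack from top view
M,I,D=shot("top","t13.png"); P=cloud(M,D); Z=P[...,2]
print("rack",mr(M,box(322,130,420,260)&(Z>.008)&(Z<.024),.014)); dark(M,I,D,.074,.06,.09,40)
E
python3 to.py 538 154.5 110 -95.9
```

```text
dark [375. 240.] (700, 'rect', [436.5, 147.8, 49.0, 9.4, 84.4], 'mean', [436.3, 146.8], 'axis', 84.8) z 0.1063
dark [241. 261.] (2229, 'rect', [538.7, 155.5, 81.3, 17.7, 83.8], 'mean', [538.2, 153.3], 'axis', 83.9) z 0.1064
dark [307. 262.] (1600, 'rect', [487.9, 161.3, 80.7, 13.5, 84.4], 'mean', [488.0, 159.5], 'axis', 84.7) z 0.1064
fin [225. 242.] (311, 'rect', [553.5, 151.6, 68.8, 7.5, 81.9], 'mean', [553.5, 151.7], 'axis', 82.9)
fin [259. 241.] (623, 'rect', [524.4, 154.3, 69.5, 7.0, 84.3], 'mean', [524.1, 153.2], 'axis', 84.6)
fin [288. 243.] (509, 'rect', [499.4, 157.0, 69.6, 8.3, 84.6], 'mean', [499.5, 158.5], 'axis', 84.8)
fin [350. 226.] (367, 'rect', [444.9, 149.1, 42.3, 9.8, 84.6], 'mean', [444.9, 147.9], 'axis', 87.6)
rack (2781, 'rect', [509.5, -288.0, 163.7, 196.0, 79.9], 'mean', [501.0, -278.6], 'axis', -178.2)
dark [348. 171.] (54, 'rect', [570.5, -242.2, 7.8, 42.3, 79.6], 'mean', [570.1, -242.2], 'axis', 168.9) z 0.0718
dark [389. 177.] (197, 'rect', [551.1, -344.1, 16.5, 76.6, 80.7], 'mean', [551.2, -344.1], 'axis', 170.0) z 0.0723
cur [521.9 107.3 180.4] yaw -96.06 q6 -2.84 q1 0.2 t 26.7 w 0.055538651447548666
shift [-48.7 -11.1  70.4] turn -0.003
```

>>> {"op": "carry_out", "data": {"moves": [[0.53, -49, -11.5, 0, 0], [0.53, -49, -11.5, 0, 0], [0.53, -49, -11.5, 50, 0], [0.53, -49, -11.5, 70, 0], [0.53, -49, -11.5, 70, 0]]}}

```text
clock: 27.32
position: [0.5372, 0.1541, 0.1095]
orientation: [[-0.104, -0.995, -0.004], [-0.995, 0.104, -0.001], [0.002, 0.004, -1.0]]
wrist_force: [-0.4, 0.3, 0.2]
grip_width: 0.0398
finger_force: 0.0
```

```bash
python3 to.py 538.5 155 78 -95.9
```

```text
cur [537.2 154.1 109.5] yaw -95.97 q6 -2.76 q1 0.28 t 27.325 w 0.03982142580202006
shift [-1.  -1.3 31.5] turn -0.001
```

>>> {"op": "carry_out", "data": {"moves": [[0.53, -1, -1, 15, 0], [0.53, -1, -1, 31, 0], [0.53, -1, -1, 31, 0], [1, -1, -1, 31, 0], [1, -1, -1, 31, 0], [1, -1, -1, 31, 0], [1, -1, -1, 31, 0], [1, -1, -1, -20, 0], [1, -1, -1, -70, 0], [1, -1, -1, -90, 0]], "grip_force": 35}}

```text
clock: 28.58
position: [0.5412, 0.1563, 0.2043]
orientation: [[-0.103, -0.995, 0.004], [-0.995, 0.103, 0.001], [-0.002, -0.004, -1.0]]
wrist_force: [0.7, 0.2, -0.7]
grip_width: 0.0168
finger_force: 37.8
```

```bash
python3 to.py 455 -100 210 172
```

```text
cur [541.2 156.3 204.3] yaw -95.91 q6 -2.76 q1 0.28 t 28.575 w 0.01679794309854371
shift [263.8  59.4  -6.3] turn 1.607
```

```bash
python3 to.py 480 -275 200 170
```

```text
cur [541.2 156.3 204.3] yaw -95.91 q6 -2.76 q1 0.28 t 28.575 w 0.01679794309854371
shift [435.3  16.5   3.6] turn 1.642
```

>>> {"op": "carry_out", "data": {"moves": [[1, 40, 0, 0, 0.1], [1, 100, 6, 0, 1.64], [1, 160, 10, 0, 1.64], [1, 220, 12, 0, 1.64], [1, 280, 14, 0, 1.64], [1, 340, 16, 0, 1.64], [1, 400, 16, 0, 1.64], [1, 435, 16, 0, 1.64], [1, 435, 16, 4, 1.64], [1, 435, 16, 4, 1.64]]}}

```text
clock: 29.82
position: [0.4787, -0.2757, 0.1967]
orientation: [[-0.984, 0.176, -0.001], [0.176, 0.984, 0.0], [0.001, 0.0, -1.0]]
wrist_force: [0.8, 0.3, -0.3]
grip_width: 0.0174
finger_force: 37.8
```

>>> {"op": "carry_out", "data": {"moves": [[1, 0, 0, 0, 0], [1, 0, 0, 0, 0], [1, 0, 0, 0, 0]]}}

```text
clock: 30.2
position: [0.4793, -0.275, 0.1972]
orientation: [[-0.985, 0.171, 0.0], [0.171, 0.985, -0.0], [-0.0, -0.0, -1.0]]
wrist_force: [-0.2, -0.1, -0.1]
grip_width: 0.0173
finger_force: 37.8
```

```bash
python3 to.py 480 -275 200 170; cat > rk.py <<'E'
import sys
from dk import *
M,I,D=shot("wrist",sys.argv[1]); Z=cloud(M,D)[...,2]; dark(M,I,D,.074,.062,.09)
f=((Z>.034)&(Z<.048)).astype(np.uint8)
n,l,st,c=cv2.connectedComponentsWithStats(f)
for k in range(1,n):
    if st[k,4]>150: print("fin",c[k].round(),mr(M,l==k,.040,1),np.median(Z[l==k]).round(4))
E
python3 rk.py w14.png
```

```text
cur [ 479.3 -275.   197.2] yaw 170.18 q6 -1.92 q1 -0.52 t 30.2 w 0.017289396710415215
shift [-0.7  0.2 -2.8] turn 0.003
dark [194. 249.] (718, 'rect', [533.2, -342.7, 18.5, 46.7, 77.6], 'mean', [528.7, -342.3], 'axis', 159.9) z 0.0742
dark [305. 236.] (110, 'rect', [533.6, -239.3, 8.3, 14.1, 82.4], 'mean', [532.9, -239.3], 'axis', -167.2) z 0.0734
fin [183. 165.] (610, 'rect', [455.2, -343.9, 8.7, 66.9, 80.1], 'mean', [454.1, -343.7], 'axis', 170.0) 0.0395
fin [212. 165.] (589, 'rect', [460.1, -315.6, 8.4, 66.8, 80.0], 'mean', [459.3, -315.5], 'axis', 170.2) 0.0396
fin [238. 150.] (342, 'rect', [455.2, -289.4, 7.7, 48.4, 79.5], 'mean', [449.5, -288.6], 'axis', 167.2) 0.0396
fin [263. 143.] (228, 'rect', [447.1, -263.7, 7.7, 23.7, 80.3], 'mean', [446.8, -263.7], 'axis', 169.3) 0.0396
fin [294. 165.] (574, 'rect', [473.4, -237.9, 8.2, 66.8, 80.0], 'mean', [472.7, -237.8], 'axis', 169.7) 0.0396
fin [313. 165.] (586, 'rect', [477.0, -219.7, 8.7, 65.9, 79.9], 'mean', [476.1, -219.3], 'axis', 169.8) 0.0396
fin [502. 173.] (153, 'rect', [515.2, -35.0, 20.0, 8.0, 84.8], 'mean', [515.2, -35.0], 'axis', 82.9) 0.0387
fin [500. 198.] (191, 'rect', [540.5, -35.7, 23.6, 9.0, 84.7], 'mean', [540.5, -35.5], 'axis', 83.9) 0.0388
fin [499. 224.] (188, 'rect', [569.0, -36.4, 27.9, 8.5, 84.0], 'mean', [569.0, -36.0], 'axis', 82.8) 0.0387
fin [197. 227.] (190, 'rect', [524.1, -346.5, 26.9, 26.5, 77.8], 'mean', [518.9, -344.1], 'axis', 76.0) 0.0397
fin [307. 232.] (189, 'rect', [551.5, -237.3, 17.6, 42.5, 80.2], 'mean', [544.3, -234.0], 'axis', -168.9) 0.0393
```

View pics/w14.png

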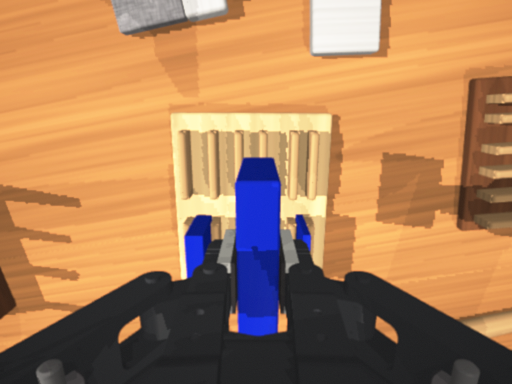

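```bash
python3 to.py 457.6 -330.2 95 170
```

```text
cur [ 479.3 -275.   197.2] yaw 170.17 q6 -1.92 q1 -0.52 t 30.25 w 0.016868710167674366
shift [ 12.  -58.1 102.2] turn 0.003
```

>>> {"op": "carry_out", "data": {"moves": [[1, 12, -58, 0, 0.003], [1, 12, -58, 40, 0.003], [1, 12, -58, 80, 0.003], [1, 12, -58, 102, 0.003], [1, 12, -58, 102, 0.003], [1, 12, -58, 102, 0.003], [1, 12, -58, 102, 0.003]]}}

```text
clock: 31.12
position: [0.4582, -0.3308, 0.0964]
orientation: [[-0.985, 0.174, 0.002], [0.174, 0.985, -0.001], [-0.002, -0.001, -1.0]]
wrist_force: [0.6, 0.4, -0.8]
grip_width: 0.0173
finger_force: 37.7
```

```bash
python3 rk.py w15.png;python3 to.py 457.6 -330.2 46 170; python3 - <<'E'
from dk import *
M,I,D=shot("wrist"); dark(M,I,D,.122,.113,.132)
E
```

```text
dark [258. 162.] (193, 'rect', [420.1, -323.2, 16.0, 3.2, 80.0], 'mean', [419.9, -323.3], 'axis', 80.1) z 0.0807
fin [233. 188.] (446, 'rect', [444.5, -343.0, 7.7, 47.4, 78.7], 'mean', [439.9, -343.3], 'axis', 166.9) 0.0397
fin [282. 187.] (376, 'rect', [449.6, -313.9, 7.0, 47.4, 81.3], 'mean', [445.0, -311.9], 'axis', 172.8) 0.0394
fin [316. 206.] (1179, 'rect', [463.8, -291.8, 8.5, 67.4, 80.0], 'mean', [462.1, -291.4], 'axis', 170.2) 0.0396
fin [351. 206.] (1258, 'rect', [467.8, -268.6, 9.0, 67.6, 80.0], 'mean', [466.5, -268.3], 'axis', 170.0) 0.0394
fin [395. 207.] (1330, 'rect', [473.0, -239.6, 9.9, 67.7, 79.9], 'mean', [471.8, -239.1], 'axis', 170.0) 0.0393
fin [423. 207.] (1293, 'rect', [476.3, -220.9, 9.9, 67.9, 79.9], 'mean', [475.3, -220.7], 'axis', 170.1) 0.0393
fin [405. 286.] (169, 'rect', [533.2, -234.5, 22.3, 6.9, 50.4], 'mean', [533.3, -235.4], 'axis', 53.0) 0.0387
fin [384. 328.] (222, 'rect', [566.8, -251.8, 23.2, 8.4, 41.2], 'mean', [566.5, -252.0], 'axis', -147.1) 0.0396
cur [ 458.2 -330.7   96.3] yaw 169.97 q6 -2.02 q1 -0.63 t 31.175 w 0.017197559412297416
shift [ 0.7  0.4 50.3] turn -0.001
dark [258. 253.] (6679, 'rect', [452.6, -329.2, 17.9, 72.4, 80.9], 'mean', [449.6, -328.6], 'axis', 170.1) z 0.1223
```

>>> {"op": "carry_out", "data": {"moves": [[1, 0.5, 0, 12, 0], [1, 0.5, 0, 22, 0], [1, 0.5, 0, 30, 0], [1, 0.5, 0, 40, 0], [1, 0.5, 0, 40, 0]]}}

```text
clock: 31.85
position: [0.4564, -0.3298, 0.054]
orientation: [[-0.985, 0.174, -0.001], [0.174, 0.985, 0.001], [0.002, 0.001, -1.0]]
wrist_force: [0.2, -0.3, -0.6]
grip_width: 0.0172
finger_force: 37.7
```

>>> {"op": "carry_out", "data": {"moves": [[1, -0.5, 0, 5, 0], [1, -0.5, 0, 7, 0], [1, -0.5, 0, 8.5, 0], [1, -0.5, 0, 8.5, 0]]}}

```text
clock: 32.35
position: [0.4576, -0.3303, 0.0484]
orientation: [[-0.985, 0.174, 0.0], [0.174, 0.985, -0.0], [-0.0, -0.0, -1.0]]
wrist_force: [-5.8, 3.8, 20.0]
grip_width: 0.0176
finger_force: 40.6
```

>>> {"op": "carry_out", "data": {"moves": [[1, -0.5, 0, 6, 0], [0.6, -0.5, 0, 6, 0], [0.5, -0.5, 0, 6, 0], [0.5, -0.5, 0, 6, 0], [0.5, 0, 0, -30, 0], [0.5, 0, 0, -80, 0], [0.5, 0, 0, -90, 0], [0.5, 0, 0, -90, 0]]}}

```text
clock: 33.35
position: [0.4576, -0.3304, 0.1368]
orientation: [[-0.985, 0.174, 0.001], [0.174, 0.985, -0.001], [-0.001, -0.0, -1.0]]
wrist_force: [-0.7, 0.6, 0.8]
grip_width: 0.0429
finger_force: 0.0
```

```bash
python3 rk.py w16.png; python3 to.py 430 140 200 -95.9
```

```text
dark [258. 202.] (2787, 'rect', [456.4, -329.4, 17.4, 80.0, 80.1], 'mean', [454.3, -329.0], 'axis', 170.4) z 0.0744
dark [257. 304.] (1355, 'rect', [534.3, -344.0, 17.2, 52.7, 80.6], 'mean', [533.0, -343.7], 'axis', 170.1) z 0.0742
dark [382. 358.] (162, 'rect', [598.9, -253.2, 21.6, 7.9, 17.4], 'mean', [599.7, -253.2], 'axis', -162.7) z 0.0739
fin [239. 192.] (816, 'rect', [454.5, -344.4, 8.0, 66.6, 80.1], 'mean', [453.5, -344.2], 'axis', 170.1) 0.0396
fin [276. 192.] (706, 'rect', [459.5, -315.8, 6.8, 66.6, 80.0], 'mean', [458.7, -315.6], 'axis', 170.0) 0.0398
fin [306. 191.] (833, 'rect', [463.7, -291.7, 8.4, 66.6, 80.0], 'mean', [461.8, -291.4], 'axis', 169.8) 0.0396
fin [336. 192.] (887, 'rect', [467.8, -268.4, 8.7, 66.7, 79.9], 'mean', [466.8, -268.2], 'axis', 169.8) 0.0395
fin [374. 193.] (889, 'rect', [473.5, -238.9, 9.5, 67.7, 80.0], 'mean', [472.8, -238.7], 'axis', 170.4) 0.0393
fin [397. 192.] (965, 'rect', [476.6, -221.0, 10.0, 67.8, 79.8], 'mean', [475.1, -220.5], 'axis', 169.9) 0.0393
fin [373. 269.] (447, 'rect', [540.2, -241.2, 27.6, 24.7, 79.8], 'mean', [539.1, -244.4], 'axis', 123.5) 0.0393
fin [240. 294.] (591, 'rect', [545.2, -360.7, 7.6, 69.0, 80.1], 'mean', [544.0, -360.4], 'axis', 169.8) 0.0396
fin [273. 294.] (635, 'rect', [550.7, -332.2, 7.7, 68.1, 80.6], 'mean', [548.9, -332.1], 'axis', 170.3) 0.0394
fin [301. 301.] (492, 'rect', [555.1, -307.7, 8.3, 68.1, 80.1], 'mean', [560.4, -309.1], 'axis', 172.7) 0.0394
cur [ 457.  -330.   135.8] yaw 169.96 q6 -2.02 q1 -0.63 t 33.4 w 0.04245689889789128
shift [108.6 458.1 -63.9] turn -1.643
```

View pics/w16.png

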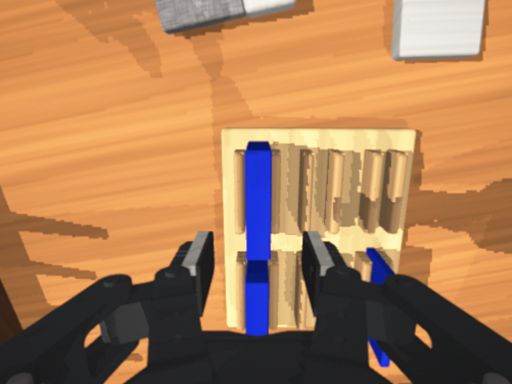

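```bash
python3 to.py 487 140 185 -95.9
```

```text
cur [ 457.  -330.   135.8] yaw 169.96 q6 -2.02 q1 -0.63 t 33.4 w 0.04245689889789128
shift [ 52.5 468.  -49. ] turn -1.643
```

>>> {"op": "carry_out", "data": {"moves": [[0.53, 0, 0, -49, 0], [0.53, 10, 60, -60, -1.64], [0.53, 16, 120, -60, -1.64], [0.53, 22, 180, -60, -1.64], [0.53, 28, 240, -60, -1.64], [0.53, 34, 300, -60, -1.64], [0.53, 40, 360, -60, -1.64], [0.53, 46, 420, -60, -1.64], [0.53, 52, 468, -49, -1.64], [0.53, 52, 468, -49, -1.643]]}}

```text
clock: 34.65
position: [0.4865, 0.1424, 0.183]
orientation: [[-0.094, -0.996, -0.004], [-0.996, 0.094, -0.001], [0.001, 0.004, -1.0]]
wrist_force: [0.1, 0.4, -0.6]
grip_width: 0.04
finger_force: 0.0
```

>>> {"op": "carry_out", "data": {"moves": [[0.53, 0, 0, 0, -0.005], [0.53, 0, 0, 0, -0.005], [0.53, 0, 0, 0, -0.005], [0.53, 0, 0, 0, -0.005]]}}

```text
clock: 35.15
position: [0.488, 0.1391, 0.1857]
orientation: [[-0.1, -0.995, 0.0], [-0.995, 0.1, 0.0], [-0.0, -0.0, -1.0]]
wrist_force: [0.4, 0.2, -0.9]
grip_width: 0.0398
finger_force: 0.0
```

```bash
python3 - <<'E'
from dk import *
M,I,D=shot("wrist","w17.png"); dark(M,I,D,.106,.099,.115)
E
python3 to.py 487 160.5 78 -95.9
```

```text
dark [331. 207.] (750, 'rect', [433.4, 151.7, 52.6, 8.7, 82.9], 'mean', [433.3, 151.0], 'axis', 83.0) z 0.1063
dark [263. 225.] (1612, 'rect', [485.3, 162.0, 80.5, 12.4, 82.8], 'mean', [485.2, 160.3], 'axis', 82.8) z 0.1064
cur [488.  139.2 185.7] yaw -95.71 q6 -2.77 q1 0.27 t 35.2 w 0.04048694769296283
shift [-21.1   3.1 107.7] turn 0.003
```

```bash
python3 to.py 485.5 161.2 78 -97.1
```

```text
cur [488.  139.2 185.7] yaw -95.71 q6 -2.77 q1 0.27 t 35.2 w 0.04048694769296283
shift [-21.6   4.7 107.7] turn 0.024
```

>>> {"op": "carry_out", "data": {"moves": [[0.53, -21.5, 4.5, 30, 0.024], [0.53, -21.5, 4.5, 70, 0.024], [0.53, -21.5, 4.5, 100, 0.024], [0.53, -21.5, 4.5, 107, 0.024], [0.53, -21.5, 4.5, 107, 0.024], [0.53, -21.5, 4.5, 107, 0.024]]}}

```text
clock: 35.95
position: [0.4864, 0.1617, 0.0798]
orientation: [[-0.122, -0.993, 0.002], [-0.993, 0.122, 0.001], [-0.001, -0.002, -1.0]]
wrist_force: [0.2, 0.4, -0.6]
grip_width: 0.04
finger_force: 0.0
```

>>> {"op": "carry_out", "data": {"moves": [[1, 0, 0, 0, 0], [1, 0, 0, 0, 0], [1, 0, 0, 0, 0], [1, 0, 0, 0, 0]], "grip_force": 30}}

```text
clock: 36.45
position: [0.4862, 0.1616, 0.0795]
orientation: [[-0.122, -0.993, 0.001], [-0.993, 0.122, 0.0], [-0.001, -0.001, -1.0]]
wrist_force: [-0.3, -0.4, 6.9]
grip_width: 0.0124
finger_force: 31.6
```

>>> {"op": "carry_out", "data": {"moves": [[1, 0, 0, -30, 0], [1, 0, 0, -80, 0], [1, 0, 0, -115, 0], [1, 0, 0, -115, 0]]}}

```text
clock: 36.95
position: [0.4872, 0.162, 0.1965]
orientation: [[-0.122, -0.993, 0.005], [-0.993, 0.122, 0.002], [-0.002, -0.005, -1.0]]
wrist_force: [-0.1, 1.0, -0.5]
grip_width: 0.0124
finger_force: 30.6
```

```bash
python3 to.py 465.8 -280.1 190 170
```

```text
cur [487.2 162.  196.5] yaw -97.0 q6 -2.7 q1 0.32 t 36.95 w 0.01244534329074649
shift [441.5 -32.6   5.6] turn 1.623
```

>>> {"op": "carry_out", "data": {"moves": [[1, 40, 0, 0, 0.1], [1, 100, -6, 0, 1.62], [1, 160, -10, 0, 1.62], [1, 220, -14, 0, 1.62], [1, 280, -18, 0, 1.62], [1, 340, -22, 0, 1.62], [1, 400, -28, 0, 1.62], [1, 441, -33, 0, 1.62], [1, 441, -33, 5, 1.623], [1, 441, -33, 5, 1.623]]}}

```text
clock: 38.2
position: [0.4635, -0.2801, 0.187]
orientation: [[-0.985, 0.174, -0.002], [0.174, 0.985, 0.002], [0.003, 0.001, -1.0]]
wrist_force: [0.2, 0.2, -0.4]
grip_width: 0.0124
finger_force: 30.5
```

>>> {"op": "carry_out", "data": {"moves": [[1, 0, 0, 0, 0], [1, 0, 0, 50, 0], [1, 0, 0, 80, 0], [1, 0, 0, 80, 0], [1, 0, 0, 80, 0]]}}

```text
clock: 38.83
position: [0.4654, -0.2803, 0.1098]
orientation: [[-0.985, 0.172, 0.001], [0.172, 0.985, -0.001], [-0.001, -0.001, -1.0]]
wrist_force: [-0.3, -0.8, -1.1]
grip_width: 0.0125
finger_force: 30.6
```

```bash
python3 rk.py w18.png;python3 to.py 465.8 -280.1 90 170
```

```text
dark [177. 214.] (3838, 'rect', [456.6, -327.5, 19.6, 80.5, 80.2], 'mean', [453.1, -326.7], 'axis', 170.4) z 0.0743
fin [203. 200.] (1533, 'rect', [457.7, -317.7, 83.3, 26.6, 2.2], 'mean', [455.7, -316.9], 'axis', 172.8) 0.0397
fin [239. 188.] (408, 'rect', [455.8, -290.0, 6.8, 50.5, 79.2], 'mean', [451.5, -290.3], 'axis', 168.1) 0.0396
fin [277. 190.] (537, 'rect', [460.0, -265.9, 7.5, 50.5, 81.3], 'mean', [457.0, -264.5], 'axis', 172.1) 0.0398
fin [317. 204.] (1063, 'rect', [473.2, -238.2, 8.5, 67.1, 80.0], 'mean', [472.0, -237.9], 'axis', 170.0) 0.0396
fin [344. 204.] (1095, 'rect', [476.4, -219.9, 9.0, 67.1, 80.1], 'mean', [475.3, -219.5], 'axis', 170.1) 0.0394
cur [ 465.6 -280.5  110.1] yaw 170.1 q6 -1.94 q1 -0.55 t 38.875 w 0.01272058980868229
shift [-0.1  0.5 20.1] turn 0.002
```

>>> {"op": "carry_out", "data": {"moves": [[1, 0, 0.6, 20, 0.002], [1, 0, 0.6, 32, 0.002], [1, 0, 0.6, 42, 0.002], [1, 0, 0.6, 52, 0.002], [1, 0, 0.6, 57, 0.002], [1, 0, 0.6, 57, 0.002]]}}

```text
clock: 39.62
position: [0.4645, -0.2796, 0.0513]
orientation: [[-0.985, 0.175, -0.001], [0.175, 0.985, 0.0], [0.001, 0.0, -1.0]]
wrist_force: [-0.0, 1.2, -0.0]
grip_width: 0.0128
finger_force: 30.6
```

>>> {"op": "carry_out", "data": {"moves": [[1, -0.5, 0, 3, 0], [1, -0.5, 0, 5, 0], [1, -0.5, 0, 6, 0], [0.6, -0.5, 0, 6, 0], [0.5, -0.5, 0, 6, 0], [0.5, -0.5, 0, 6, 0], [0.5, 0, 0, -30, 0], [0.5, 0, 0, -80, 0], [0.5, 0, 0, -100, 0], [0.5, 0, 0, -100, 0]]}}

```text
clock: 40.88
position: [0.4656, -0.2803, 0.1531]
orientation: [[-0.984, 0.175, 0.003], [0.175, 0.984, -0.002], [-0.003, -0.001, -1.0]]
wrist_force: [-0.4, 0.9, -1.0]
grip_width: 0.0426
finger_force: 0.0
```

```bash
python3 rk.py w19.png; python3 to.py 434 150 185 -97.1
```

```text
dark [258. 196.] (1720, 'rect', [464.5, -279.1, 12.0, 80.0, 79.6], 'mean', [462.7, -279.0], 'axis', 169.9) z 0.0743
dark [191. 191.] (2326, 'rect', [453.4, -327.2, 19.2, 73.5, 80.1], 'mean', [449.9, -326.8], 'axis', 168.3) z 0.0743
dark [205. 319.] (177, 'rect', [556.6, -340.7, 7.5, 24.3, 80.1], 'mean', [558.6, -340.4], 'axis', 163.8) z 0.0737
fin [212. 186.] (1041, 'rect', [455.2, -317.2, 78.4, 25.5, 2.8], 'mean', [456.4, -316.8], 'axis', 172.8) 0.0397
fin [244. 189.] (734, 'rect', [464.2, -290.8, 7.7, 67.2, 79.5], 'mean', [463.7, -290.7], 'axis', 170.2) 0.0395
fin [272. 188.] (745, 'rect', [468.3, -267.5, 7.6, 67.2, 80.5], 'mean', [466.7, -267.4], 'axis', 170.2) 0.0395
fin [308. 188.] (760, 'rect', [473.5, -238.1, 8.3, 67.2, 79.9], 'mean', [472.6, -237.9], 'axis', 169.9) 0.0395
fin [330. 188.] (784, 'rect', [476.8, -219.6, 8.6, 67.2, 80.0], 'mean', [475.6, -219.4], 'axis', 170.0) 0.0395
fin [218. 286.] (547, 'rect', [551.0, -331.7, 8.4, 68.3, 79.9], 'mean', [550.8, -331.6], 'axis', 169.2) 0.0396
fin [245. 285.] (548, 'rect', [555.3, -307.0, 7.8, 68.2, 80.3], 'mean', [554.0, -306.8], 'axis', 170.2) 0.0395
fin [271. 285.] (565, 'rect', [559.4, -283.7, 8.0, 68.2, 80.0], 'mean', [558.5, -283.6], 'axis', 170.2) 0.0396
fin [303. 298.] (318, 'rect', [572.6, -255.5, 8.4, 52.3, 79.7], 'mean', [576.7, -256.8], 'axis', 174.0) 0.0395
cur [ 464.8 -279.8  151.7] yaw 169.9 q6 -1.94 q1 -0.54 t 40.925 w 0.04250967065580633
shift [105.6 417.7 -33.5] turn -1.623
```

Seated and centred. Now the 8 mm one.

>>> {"op": "carry_out", "data": {"moves": [[0.53, 0, 0, -40, 0], [0.53, 15, 60, -45, -1.62], [0.53, 30, 120, -45, -1.62], [0.53, 45, 180, -45, -1.62], [0.53, 60, 240, -45, -1.62], [0.53, 75, 300, -45, -1.62], [0.53, 90, 360, -45, -1.62], [0.53, 105, 418, -34, -1.62], [0.53, 105, 418, -34, -1.623], [0.53, 105, 418, -34, -1.623]]}}

```text
clock: 42.18
position: [0.4333, 0.151, 0.1838]
orientation: [[-0.116, -0.993, -0.003], [-0.993, 0.116, -0.001], [0.001, 0.003, -1.0]]
wrist_force: [-0.8, -0.1, 0.4]
grip_width: 0.0405
finger_force: 0.0
```

>>> {"op": "carry_out", "data": {"moves": [[0.6, 0, 0, 0, 0], [0.6, 0, 0, 0, 0], [0.6, 0, 0, 0, 0], [0.6, 0, 0, 0, 0]]}}

```text
clock: 42.68
position: [0.4346, 0.1501, 0.1856]
orientation: [[-0.125, -0.992, 0.0], [-0.992, 0.125, -0.0], [0.0, -0.0, -1.0]]
wrist_force: [-0.5, -0.1, -0.0]
grip_width: 0.0344
finger_force: 0.0
```

```bash
python3 - <<'E'
from dk import *
M,I,D=shot("wrist","w20.png"); dark(M,I,D,.106,.099,.115)
E
python3 to.py 434 166 78 -97.1
```

```text
dark [261. 215.] (999, 'rect', [433.3, 165.9, 79.8, 7.4, 82.8], 'mean', [433.2, 163.4], 'axis', 82.5) z 0.1064
cur [434.6 150.1 185.6] yaw -97.17 q6 -2.69 q1 0.33 t 42.725 w 0.03411825284524827
shift [-15.7   2.6 107.6] turn -0.001
```

>>> {"op": "carry_out", "data": {"moves": [[0.6, -15.5, 3, 30, 0], [0.6, -15.5, 3, 70, 0], [0.6, -15.5, 3, 100, 0], [0.6, -15.5, 3, 107, 0], [0.6, -15.5, 3, 107, 0], [0.6, -15.5, 3, 107, 0], [1, -15.5, 3, 107, 0], [1, -15.5, 3, 107, 0], [1, -15.5, 3, 107, 0], [1, -15.5, 3, 107, 0]]}}

```text
clock: 43.98
position: [0.4342, 0.1662, 0.0795]
orientation: [[-0.124, -0.992, 0.001], [-0.992, 0.124, 0.0], [-0.001, -0.001, -1.0]]
wrist_force: [-0.7, -1.2, 6.6]
grip_width: 0.0074
finger_force: 31.8
```

>>> {"op": "carry_out", "data": {"moves": [[1, 0, 0, -30, 0], [1, 0, 0, -80, 0], [1, 0, 0, -115, 0], [1, 0, 0, -115, 0]]}}

```text
clock: 44.48
position: [0.4353, 0.1667, 0.1966]
orientation: [[-0.124, -0.992, 0.006], [-0.992, 0.124, 0.002], [-0.003, -0.005, -1.0]]
wrist_force: [0.0, 0.6, -1.2]
grip_width: 0.0076
finger_force: 30.9
```

```bash
python3 to.py 475 -229 190 170
```

```text
cur [435.3 166.7 196.6] yaw -97.11 q6 -2.66 q1 0.36 t 44.475 w 0.007597750520781616
shift [387.8 -88.3   5.9] turn 1.621
```

>>> {"op": "carry_out", "data": {"moves": [[1, 40, -8, 0, 0.1], [1, 100, -20, 0, 1.62], [1, 160, -35, 0, 1.62], [1, 220, -50, 0, 1.62], [1, 280, -65, 0, 1.62], [1, 340, -80, 0, 1.62], [1, 388, -88, 0, 1.62], [1, 388, -88, 5, 1.621], [1, 388, -88, 5, 1.621], [1, 388, -88, 5, 1.621]]}}

```text
clock: 45.72
position: [0.4721, -0.2298, 0.1875]
orientation: [[-0.985, 0.174, -0.002], [0.174, 0.985, 0.001], [0.002, 0.0, -1.0]]
wrist_force: [0.2, 0.3, -0.4]
grip_width: 0.0075
finger_force: 30.8
```

>>> {"op": "carry_out", "data": {"moves": [[1, 0, 0, 0, 0], [1, 0, 0, 50, 0], [1, 0, 0, 80, 0], [1, 0, 0, 80, 0], [1, 0, 0, 80, 0]]}}

```text
clock: 46.35
position: [0.4735, -0.2301, 0.1096]
orientation: [[-0.985, 0.172, 0.001], [0.172, 0.985, -0.001], [-0.001, -0.0, -1.0]]
wrist_force: [0.4, 0.1, -0.3]
grip_width: 0.0073
finger_force: 30.9
```

```bash
python3 rk.py w21.png;python3 to.py 475 -229.2 90 170
```

```text
dark [177. 213.] (2827, 'rect', [463.3, -277.3, 15.1, 77.5, 79.9], 'mean', [460.1, -276.7], 'axis', 170.1) z 0.0742
dark [ 96. 217.] (4521, 'rect', [456.8, -326.0, 23.1, 80.4, 80.1], 'mean', [454.5, -325.7], 'axis', 169.4) z 0.0741
fin [194. 197.] (488, 'rect', [466.8, -273.7, 14.3, 83.3, 88.1], 'mean', [460.8, -273.0], 'axis', 171.9) 0.041
fin [132. 202.] (2032, 'rect', [458.0, -317.4, 83.4, 28.3, 1.4], 'mean', [456.6, -317.0], 'axis', 172.0) 0.0399
fin [205. 204.] (1055, 'rect', [468.5, -266.6, 8.4, 67.1, 80.1], 'mean', [466.9, -266.4], 'axis', 169.9) 0.0396
fin [245. 191.] (457, 'rect', [464.9, -236.7, 6.2, 49.7, 79.4], 'mean', [462.2, -236.7], 'axis', 169.0) 0.0398
fin [273. 194.] (785, 'rect', [468.2, -217.2, 7.7, 49.7, 80.7], 'mean', [467.5, -217.2], 'axis', 170.0) 0.0396
fin [124. 281.] (280, 'rect', [515.9, -341.3, 10.1, 35.2, 1.8], 'mean', [516.0, -340.8], 'axis', 91.1) 0.0403
fin [145. 326.] (222, 'rect', [558.6, -335.7, 9.3, 24.1, 26.7], 'mean', [558.5, -335.5], 'axis', 127.8) 0.0398
cur [ 473.8 -230.3  110. ] yaw 170.08 q6 -1.85 q1 -0.46 t 46.4 w 0.007733698745809204
shift [-1.   1.3 20. ] turn 0.001
```

>>> {"op": "carry_out", "data": {"moves": [[1, -1, 1.8, 10, 0.001], [1, -1, 1.8, 20, 0.001], [1, -1, 1.8, 20, 0.001], [1, -1, 1.8, 20, 0.001]]}}

```text
clock: 46.9
position: [0.4741, -0.2283, 0.0885]
orientation: [[-0.985, 0.174, -0.0], [0.174, 0.985, 0.0], [0.0, 0.0, -1.0]]
wrist_force: [-0.4, 0.2, 0.0]
grip_width: 0.0079
finger_force: 30.9
```

```bash
python3 rk.py w22.png | grep -E "fin|dark" | head -8;python3 to.py 475 -228.6 48 170
```

```text
dark [258. 164.] (127, 'rect', [435.2, -220.9, 6.6, 4.6, 80.0], 'mean', [435.3, -220.9], 'axis', 78.5) z 0.0783
dark [163. 215.] (3114, 'rect', [456.4, -275.9, 15.5, 63.5, 80.1], 'mean', [454.4, -275.5], 'axis', 169.5) z 0.0742
dark [ 75. 229.] (5761, 'rect', [457.0, -325.5, 24.3, 81.0, 79.9], 'mean', [454.2, -325.2], 'axis', 169.3) z 0.0741
fin [184. 206.] (669, 'rect', [467.1, -273.9, 14.4, 83.6, 87.8], 'mean', [460.8, -273.0], 'axis', 171.7) 0.0415
fin [116. 211.] (2613, 'rect', [458.6, -317.9, 84.4, 29.3, 0.9], 'mean', [456.2, -317.3], 'axis', 172.0) 0.0399
fin [197. 213.] (1284, 'rect', [468.6, -266.5, 8.5, 67.7, 80.0], 'mean', [466.8, -266.2], 'axis', 169.9) 0.0396
fin [242. 196.] (704, 'rect', [460.8, -235.1, 6.9, 41.7, 79.0], 'mean', [460.0, -235.1], 'axis', 169.1) 0.0398
fin [273. 196.] (696, 'rect', [464.2, -216.3, 6.9, 41.7, 81.0], 'mean', [463.3, -216.0], 'axis', 170.7) 0.0398
cur [ 474.2 -228.4   88.7] yaw 169.96 q6 -1.85 q1 -0.45 t 46.95 w 0.007746952844590514
shift [-0.8 -0.1 40.7] turn -0.001
```

>>> {"op": "carry_out", "data": {"moves": [[1, -0.5, 0.3, 10, 0], [1, -0.5, 0.3, 20, 0], [1, -0.5, 0.3, 30, 0], [1, -0.5, 0.3, 36, 0], [1, -0.5, 0.3, 36, 0]]}}

```text
clock: 47.58
position: [0.4743, -0.2279, 0.0519]
orientation: [[-0.985, 0.174, -0.001], [0.174, 0.985, 0.001], [0.001, 0.0, -1.0]]
wrist_force: [0.6, -0.1, -0.1]
grip_width: 0.0075
finger_force: 30.9
```

>>> {"op": "carry_out", "data": {"moves": [[1, -0.5, 0, 3, 0], [1, -0.5, 0, 5, 0], [1, -0.5, 0, 6, 0], [0.7, -0.5, 0, 6, 0], [0.6, -0.5, 0, 6, 0], [0.6, -0.5, 0, 6, 0], [0.6, 0, 0, -30, 0], [0.6, 0, 0, -80, 0], [0.6, 40, 0, -130, 0], [0.6, 60, 0, -130, 0]]}}

```text
clock: 48.82
position: [0.4161, -0.2182, 0.1858]
orientation: [[-0.985, 0.174, 0.005], [0.174, 0.985, -0.003], [-0.005, -0.002, -1.0]]
wrist_force: [-0.0, -0.0, -1.2]
grip_width: 0.0338
finger_force: 0.0
```

>>> {"op": "carry_out", "data": {"moves": [[0.6, 0, 0, 0, 0], [0.6, 0, 0, 0, 0]]}}

```text
clock: 49.08
position: [0.4162, -0.2178, 0.1824]
orientation: [[-0.985, 0.175, 0.0], [0.175, 0.985, -0.0], [-0.0, -0.0, -1.0]]
wrist_force: [-0.2, 0.6, 0.1]
grip_width: 0.0344
finger_force: 0.0
```

```bash
python3 rk.py w23.png; python3 - <<'E'
from m import *
M,I,D=shot("top"); a=shot("side")[1]; w=cv2.imread("pics/w23.png")
H,S,V=hsvs(I)
for b in ((150,135,185,168),(130,240,165,275)): print("knob",mr(M,box(*b)&(V<70),.132))
Z=cloud(M,D)[...,2]; print("shield",mr(M,(H<18)&(S>180)&(V>110)&(Z>.085)&box(130,140,200,270),.114))
cv2.imwrite("pics/c23.png",np.vstack([np.hstack([cv2.resize(a,(400,300)),cv2.resize(I,(400,300))]),np.hstack([cv2.resize(w,(400,300)),cv2.resize(a[100:220,120:280],(400,300))])]))
E
```

```text
dark [148. 233.] (2031, 'rect', [439.8, -317.8, 20.9, 83.1, 80.1], 'mean', [437.4, -317.4], 'axis', 169.9) z 0.0742
dark [203. 213.] (741, 'rect', [429.0, -266.3, 14.4, 43.9, 80.0], 'mean', [427.0, -266.3], 'axis', 166.0) z 0.0742
dark [266. 233.] (839, 'rect', [457.0, -216.5, 7.8, 81.8, 80.2], 'mean', [455.0, -216.4], 'axis', 170.1) z 0.0743
dark [266. 312.] (396, 'rect', [532.4, -229.6, 7.6, 48.8, 80.2], 'mean', [532.2, -229.7], 'axis', 170.3) z 0.074
fin [481. 172.] (514, 'rect', [443.8, -8.4, 57.9, 8.9, 84.0], 'mean', [443.7, -9.1], 'axis', 84.0) 0.0393
fin [169. 220.] (971, 'rect', [441.9, -309.1, 25.8, 85.0, 90.0], 'mean', [439.2, -308.5], 'axis', 173.1) 0.0397
fin [212. 199.] (151, 'rect', [431.6, -267.8, 15.1, 47.1, 80.6], 'mean', [425.5, -262.3], 'axis', 178.1) 0.0411
fin [481. 192.] (551, 'rect', [462.3, -8.9, 60.2, 9.7, 84.9], 'mean', [462.7, -8.9], 'axis', 84.9) 0.0392
fin [274. 221.] (370, 'rect', [459.5, -208.6, 5.6, 68.1, 81.0], 'mean', [457.6, -208.1], 'axis', 170.4) 0.0398
fin [223. 218.] (471, 'rect', [451.4, -257.8, 8.2, 67.0, 80.0], 'mean', [446.6, -256.5], 'axis'
[... 465 characters left out ...]
(291, 'rect', [547.6, -223.8, 71.8, 15.8, 0.2], 'mean', [543.2, -223.9], 'axis', 174.6) 0.0395
fin [225. 303.] (407, 'rect', [540.2, -273.4, 8.2, 64.2, 80.1], 'mean', [539.1, -273.2], 'axis', 170.0) 0.0394
fin [254. 305.] (395, 'rect', [547.3, -244.2, 6.5, 68.0, 80.0], 'mean', [546.6, -244.0], 'axis', 169.8) 0.0395
fin [474. 290.] (527, 'rect', [569.8, -14.7, 68.9, 11.0, 84.5], 'mean', [570.2, -13.8], 'axis', 84.9) 0.0388
knob (101, 'rect', [613.3, 212.4, 31.8, 20.5, 43.7], 'mean', [614.3, 213.0], 'axis', -138.9)
knob (99, 'rect', [362.4, 246.3, 28.6, 18.6, 88.6], 'mean', [362.5, 246.7], 'axis', 87.3)
shield (29, 'rect', [584.7, 219.6, 6.5, 25.3, 80.6], 'mean', [585.2, 219.8], 'axis', 170.4)
```

View pics/c23.png

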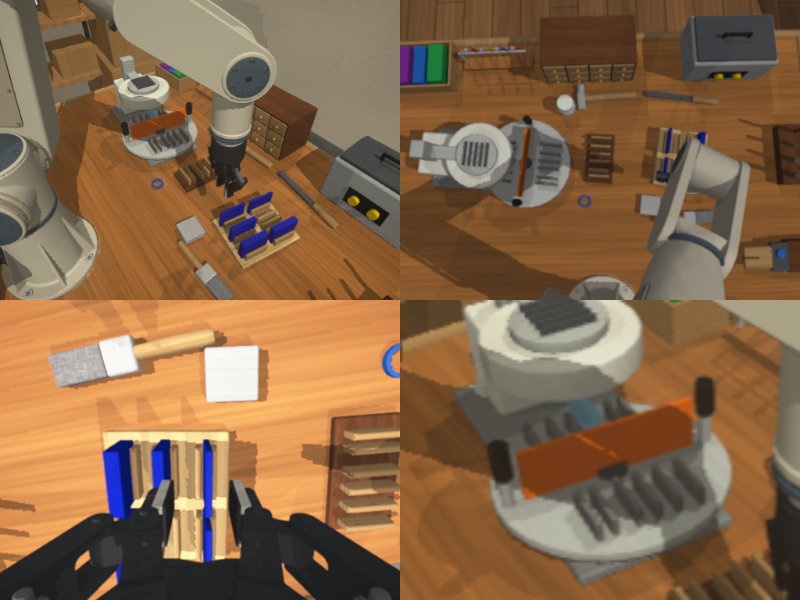

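```bash
python3 to.py 365.7 248.5 185 174.2
```

```text
cur [ 416.1 -217.6  182. ] yaw 169.97 q6 -1.88 q1 -0.49 t 49.225 w 0.03361905546034668
shift [130.8 450.2  -2.8] turn -0.074
```

>>> {"op": "carry_out", "data": {"moves": [[0.45, 15, 50, -3, -0.07], [0.45, 30, 100, -3, -0.07], [0.45, 45, 160, -3, -0.07], [0.45, 60, 220, -3, -0.07], [0.45, 78, 280, -3, -0.07], [0.45, 95, 340, -3, -0.07], [0.45, 115, 400, -3, -0.074], [0.45, 131, 450, -3, -0.074], [0.45, 131, 450, -3, -0.074], [0.45, 131, 450, -3, -0.074]]}}

```text
clock: 50.48
position: [0.3648, 0.2483, 0.185]
orientation: [[-0.995, 0.1, -0.001], [0.1, 0.995, -0.001], [0.001, -0.001, -1.0]]
wrist_force: [-0.7, -0.7, -0.1]
grip_width: 0.0471
finger_force: 0.0
```

```bash
python3 to.py 365.7 248.5 108 174.2; python3 - <<'E'
from dk import *
M,I,D=shot("wrist","w24.png"); Z=cloud(M,D)[...,2]; H,S,V=hsvs(I)
print(mr(M,(H<18)&(S>180)&(V>120)&(Z>.1),.114)); print(mr(M,(V<60)&(abs(Z-.132)<.006)&box(225,170,290,240),.132))
M,I,D=shot("top","t24.png"); Z=cloud(M,D)[...,2]
print("rack",mr(M,box(322,130,420,270)&(Z>.008)&(Z<.024),.014)); dark(M,I,D,.074,.06,.09,40)
print("stand",mr(M,box(228,150,292,250)&(Z>.008)&(Z<.1),.02))
H,S,V=hsvs(I)
for b in ((150,135,185,168),(130,240,165,275)): print("knob",mr(M,box(*b)&(V<70),.132))
E
```

```text
cur [364.8 248.3 185. ] yaw 174.28 q6 -0.88 q1 0.59 t 50.475 w 0.04713541948796741
shift [-0.9  0.4 77. ] turn 0.001
(511, 'rect', [440.0, 244.3, 5.2, 73.3, 82.6], 'mean', [440.0, 244.2], 'axis', 172.6)
(884, 'rect', [364.8, 253.9, 23.2, 21.3, 10.6], 'mean', [364.6, 253.9], 'axis', -171.9)
rack (2329, 'rect', [492.8, -278.7, 163.8, 196.1, 79.9], 'mean', [493.7, -268.4], 'axis', 170.6)
dark [386. 184.] (202, 'rect', [534.3, -334.8, 16.7, 78.6, 79.8], 'mean', [533.4, -334.6], 'axis', 169.2) z 0.0719
dark [344. 184.] (56, 'rect', [536.6, -228.9, 7.5, 44.4, 79.7], 'mean', [536.7, -229.0], 'axis', 169.7) z 0.0731
dark [341. 217.] (108, 'rect', [455.0, -218.7, 9.3, 71.1, 80.5], 'mean', [455.4, -218.7], 'axis', 170.4) z 0.0726
dark [361. 220.] (159, 'rect', [447.1, -268.1, 13.5, 73.9, 80.6], 'mean', [447.0, -267.9], 'axis', 170.3) z 0.0722
dark [381. 223.] (204, 'rect', [438.2, -316.8, 17.1, 74.8, 79.5], 'mean', [437.9, -316.8], 'axis', 169.8) z 0.0725
stand (2106, 'rect', [502.9, -7.4, 91.2, 163.7, 84.6], 'mean', [501.6, -7.2], 'axis', 174.3)
knob (101, 'rect', [613.3, 212.4, 31.8, 20.5, 43.7], 'mean', [614.3, 213.0], 'axis', -138.9)
knob (320, 'rect', [368.2, 255.5, 102.5, 39.3, 59.7], 'mean', [372.3, 255.1], 'axis', 51.9)
```

>>> {"op": "carry_out", "data": {"moves": [[0.45, -1, 0.5, 40, 0], [0.45, -1, 0.5, 77, 0], [0.45, -1, 0.5, 77, 0], [1, -1, 0.5, 77, 0], [1, -1, 0.5, 77, 0], [1, -1, 0.5, 77, 0], [1, -1, -0.5, 77, 0], [1, -1, -0.5, 77, 0]]}}

```text
clock: 51.58
position: [0.3671, 0.2485, 0.11]
orientation: [[-0.995, 0.101, 0.003], [0.101, 0.995, 0.002], [-0.002, 0.002, -1.0]]
wrist_force: [-0.8, 0.6, 6.3]
grip_width: 0.0226
finger_force: 30.1
```

>>> {"op": "carry_out", "data": {"moves": [[0.7, 0, 0, 0, 0], [0.45, 0, 0, 0, 0], [0.45, 0, 0, 0, 0], [0.45, 0, 0, -40, 0], [0.45, 0, 0, -80, 0], [0.45, 0, 0, -80, 0], [0.45, 0, 0, -80, 0], [0.45, 0, 0, -80, 0], [0.45, 0, 0, -80, 0], [0.45, 0, 0, -80, 0]]}}

```text
clock: 52.82
position: [0.3658, 0.2476, 0.1881]
orientation: [[-0.995, 0.101, -0.001], [0.101, 0.995, -0.001], [0.001, -0.001, -1.0]]
wrist_force: [-0.1, 0.9, -0.2]
grip_width: 0.0467
finger_force: 0.0
```

>>> {"op": "carry_out", "data": {"moves": [[0.45, 0, 0, 0, 0], [0.45, 0, 0, 0, 0], [0.45, 0, 0, 0, 0], [0.45, 0, 0, 0, 0], [0.45, 0, 0, 0, 0], [0.45, 0, 0, 0, 0], [0.45, 0, 0, 0, 0], [0.45, 0, 0, 0, 0]]}}

```text
clock: 53.82
position: [0.366, 0.2477, 0.1886]
orientation: [[-0.995, 0.101, 0.0], [0.101, 0.995, 0.0], [-0.0, 0.0, -1.0]]
wrist_force: [0.2, -0.7, 0.3]
grip_width: 0.0469
finger_force: 0.0
```

```bash
python3 - <<'E'
from m import *
M,I,D=shot("wrist","w25.png"); Z=cloud(M,D)[...,2]; H,S,V=hsvs(I)
print(mr(M,(H<18)&(S>180)&(V>120)&(Z>.1),.114)); print(mr(M,(V<60)&(abs(Z-.132)<.006)&box(225,170,290,240),.132)); print(r.get_state()["position"])
a=(H>85)&(H<110)&(S>50)&(V>90); print("raw px",a.sum())
E
```

```text
(422, 'rect', [444.4, 242.0, 4.1, 72.8, 84.5], 'mean', [445.6, 242.1], 'axis', 174.0)
(866, 'rect', [364.7, 250.1, 21.4, 23.2, 84.3], 'mean', [364.2, 250.0], 'axis', -179.6)
[0.36603475 0.2477444  0.18863154]
raw px 930
```

View pics/w25.png

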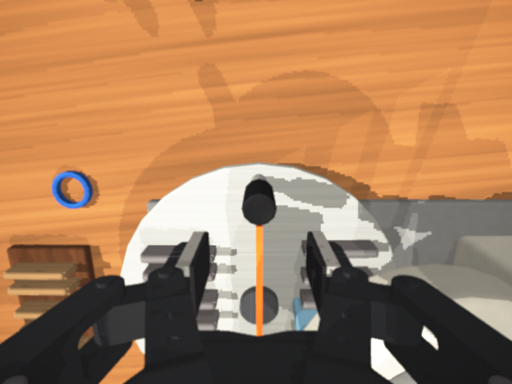

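```bash
python3 -c "
from rig import r
print(r.finish_job())"
```

```text
the job is handed in; nothing more can be done
None
```

I handed the job in at about 54 s: the 13 mm raw blank is under the lamp, the dial is holding at about half a turn, and the 8, 13 and 18 mm cured blanks are seated in the rack's near row. The dial kept settling 1–2° short, so I nudged it twice, the second time after the cured blanks were away. The rack also shifted about 2 cm around the last placement, cause unknown, with every blank still in its slot.

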